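# Feed a bar through the guide tube of a cut-off jig

### The job

Set up the longer brass bar in the cut-off jig for sawing: swing the shutter fully aside from the mouth of the guide tube, lay the bar on the jig's bed in front of the tube and let go of it there, then push it endwise through the tube until its nose rests against the end stop. Finally press the clamp arm down until its foot lies on the bar; leave the shorter bar and the other loose things where they are.

Things in the scene. Friction and masses are not known exactly. Their poses are not given: they have to be found in the camera images.
- jig: Cut-off jig fixed to the bench: dark steel base 110 x 290 x 10 mm carrying in a row a raised aluminium bed, a square dark steel guide tube and a grey end stop. Origin at bench height under it, z up. Its centre line (bed, tube, stop) is its own x = 0 and the bar is fed to its own -y. With the long bar against the stop, the bar's centre is at y = -40 mm, its tail at +50 mm
- bed_load (a point): Middle of the part of the bed where the bar is laid, on the bed's top face, at jig y = +90 mm, 35 mm above the bench. The bed is 24 mm wide, flat, begins at jig y = +134 mm and stands 25 mm above the base plate, so fingers can straddle it; the long bar may overhang its rear end. Behind jig y = +45 mm it has no side lips
- tube_mouth (a point): Centre of the tube's mouth, 7 mm above the bed, jig y = -10 mm; axes as the jig's. Bore 17 x 17 mm, its floor is the bed; tube 60 mm long (to jig y = -70), outer top 56 mm above the bench. Before the mouth, up to jig y = +45 mm, two lips 7 mm tall stand at the bed's edges and flare from the bore's width to about 25 mm apart
- stop_face (a point): Point on the face of the end stop where the bar's nose comes to rest, 7 mm above the bed, jig y = -130 mm; the stop is a grey block 50 mm wide, its top 60 mm above the bench
- shutter (a joint): Angle of the shutter (rad): dark steel arm, 65 mm, turning level on an upright post at jig x = +40, y = 0 mm, 9 to 21 mm above the bed. At 0 it lies across the bed to -x and shuts the mouth; opens clockwise seen from above, its free end sweeping to jig +y, then +x, up to 1.8 (fully aside). Starts at 0 to 0.25. Stays where left; about 1 N at the pin moves it
- clamp (a joint): Angle of the clamp arm (rad): steel arm on a level pivot at jig x = -36, y = -100 mm, 55 mm above the bench, reaching to jig +x across the bed between tube and stop. About 0 = level, foot lying on the bar; larger = raised (starts at 1.0 to 1.3); goes to -0.15 if no bar is there. Stays where left; about 2 N at the handle presses it down
- shutter_pin (a point): Upright steel pin at the free end of the shutter arm, 65 mm from the post's axis: 10 mm thick with a 13 mm head; the point is on its axis 76 mm above the bench, the pin's top is 94 mm, the arm's top 56 mm above the bench
- clamp_handle (a point): Middle of the black cylindrical cross handle at the free end of the clamp arm, 104 mm from its pivot axis; the handle is 28 mm long along the jig's y, 20 mm thick
- bar_long_mid (a point): Centre of the longer brass bar, 14 x 180 x 14 mm, lying on the bench; its length is along its own y; both ends are alike; 0.3 kg nominal
- bar_short_mid (a point): Centre of the shorter brass bar, 14 x 120 x 14 mm, which is not to be used; its length is along its own y
- charcoal_block: Black charcoal lump 51 x 59 x 35 mm, loose bystander; origin under its centre
- needle_file: Needle file with an orange handle, 165 x 8 x 8 mm, loose bystander; origin under its middle
- jump_ring_tin: Round grey tin, 76 mm across, 32 mm tall, loose bystander; origin under its centre

How it is judged:
By the outcome, as a careful person would: the job done as asked, in the order asked, and still so for the second after the job is handed in, with the robot touching nothing.
It also fails if it takes over 72 s, if anything falls off the work surface, if the arm or the gripper's body presses on something with over 40 N, if the wrist force passes 120 N, or if a joint passes its speed limit or range.

### The arm

A 6-joint arm with a two-finger parallel gripper is mounted at the origin on the work surface; the furniture and walls round the work are solid. World frame = base frame: x ahead of the robot, y to its left, z up, the work surface at z = 0. Lengths are in mm, angles in rad, forces in N, time in s.
With the tool pointing down it reaches from about 350 to 725 mm from the base axis. Payload 4.3 kg.
Tool frame: the origin (TCP) lies at the very end of the fingers, on their centre line; the grasp point (between the pads) lies 19 mm behind it (arm.grip_point_offset is the distance from the TCP to the grasp point, in mm); z points along the fingers, y is the direction in which the jaws open and shut (so a half turn about z gives the same grasp; the last joint's range is limited). The gripper opens to 85 mm and grips with 20 to 120 N. Pads are 22 mm wide; open, the fingers measure 114 mm over their backs; the gripper's body (76 mm by 85 mm) begins 54 mm behind the grasp point. The pads swing forward as they close: fully open they stand 13 mm farther back than shut.
Start: joints at [1.173, 0.377, 0.081, 1.274, 0, 1.46], TCP at [163.216, 551.387, 231.329] pointing down, gripper open.
Joint ranges: [-2.72, 2.72], [-0.84, 1.66], [-1.02, 1.22], [-1.77, 2.12], [-1.37, 1.28], [-3.14, 3.14]. Speed limits (rad/s): [2.57, 2.57, 3.14, 3.14, 3.14, 3.14].

### API

Orientations are given as a rotation vector (axis times angle).
In Python, from station import arm gives the robot as it stands.
- The arm moves only by the tool carry_out, never from a script. Its argument "motion" is a list that holds one entry, the list of rows, each a list of 6 numbers: the shift along the tool's x, y, z in m, then the turn, a rotation vector about the tool's x, y, z in units of 8 degrees (1.0 is 8 degrees). In form: [[[tx, ty, tz, wx, wy, wz], ...]]. A call has exactly 8 rows; each row shifts and turns the commanded pose from where the row before left it, along the tool's axes as they then stand; what a row does not reach is not made up. A row lasts 1/8 s, in which the tool goes at most 62.5 mm and 10.7 degrees, less where a joint would pass 70% of its speed; a pose out of reach is approached as far as the arm can. A call with a gripper value outside its range is refused whole. "gripper" is the closure in counts, from 0 (fully open) to 255 (shut), set as the call begins (left out, the last holds). The fingers move at their own pace and stop on an object; "squeeze" is the grip in N (left out, the last holds). Time passes only in rows, so rows that do not move let the fingers close, or fill a call up. It gives the time, the measured TCP pose, the force and the opening at its end, in the units of the state.
- arm.state(): the state, without advancing time (a new reading comes with each control period).
- arm.snapshot(name): name is "scene" or "top" or "wrist"; returns a dict with "img" (480x640x3 uint8, red, green, blue), "z_map" (480x640 float32, mm along the optical axis (not along the pixel's ray), 0 where there is no reading), "camera_matrix" (3x3 intrinsics, pixels), "origin" and "rotation" of the camera in the world. Camera axes: x right, y up, looking along -z (the intrinsics and any distortion apply to the point x, -y, -z); pixel columns grow to the right and rows downward; lengths in mm; the calibration is good to about 2 mm. A picture is of the moment at which its call begins.
- arm.close_job(): hands the job in, once; it reports no verdict.
The state is a dict: "time_s": time; "joint_positions": joint angles; "qvel": joint speeds; "joint_torque": joint torques, N m; "tcp_pos": TCP position; "tool_rot": TCP orientation; "wrist_force": force on the tool from outside, world axes, zero at the start; "moment": the same for the moment, N m; "width": finger opening in mm.
Only numpy, scipy, OpenCV 4.12 (cv2) and the standard library are available. Lean on these libraries where they do the work, as an engineer would, in place of code of your own. Each camera call takes 0.05 s, during which the arm holds its last target.

## Working session

There is one attempt and no reset: what is moved stays moved. The work goes in short steps, Python scripts to look and compute and a tool call to move; the robot and the scene stay as the last step left them, time stands still between calls to the robot, and variables do not carry over. Pictures are saved under pics/ and viewed, and the job is handed in when it is done.

Besides the shell and the picture viewer there is one more tool, called as name(argument=value, ...), one argument or row to a line, values as JSON. carry_out: Moves the arm, as the interface text tells. Its arguments: {"type":"object","properties":{"motion":{"type":"array","items":{"type":"array","items":{"type":"array","items":{"type":"number"}}}},"gripper":{"type":"number"},"squeeze":{"type":"number"}},"required":["motion"]}

```bash
ls; mkdir -p pics; python3 - <<'E'
from station import arm
import cv2,numpy as np
print(arm.state())
for n in ["scene","top","wrist"]:
    s=arm.snapshot(n); np.savez(f"pics/{n}0.npz",**s)
    cv2.imwrite(f"pics/{n}0.png",s["img"][:,:,::-1]); print(n,s["camera_matrix"],s["origin"],s["rotation"],s.keys())
E
```

```text
pics
{'time_s': 0.0, 'joint_positions': array([1.17269969e+00, 3.78052262e-01, 7.96318162e-02, 1.27442648e+00,
       4.75780895e-06, 1.46049708e+00]), 'qvel': array([ 8.11524137e-06, -4.32661947e-04, -1.07941838e-03, -1.16720365e-03,
        5.72369416e-04,  8.04549517e-04]), 'joint_torque': array([-1.05578725e-03, -4.63611281e+01,  2.69870335e+01,  2.08746758e-02,
       -4.54172468e-04, -3.64483782e-06]), 'tcp_pos': array([162.94145806, 550.73649929, 230.36935869]), 'tool_rot': array([-0.45043771, -3.1086061 ,  0.00311517]), 'wrist_force': array([-0.19055427, -0.12665741,  0.36445238]), 'moment': array([-0.0076796 , -0.03330799, -0.00488917]), 'width': 85.07701413118667}
scene [[520.69436863   0.         314.23274243]
 [  0.         520.69436863 233.8133035 ]
 [  0.           0.           1.        ]] [ 844.16355867  985.98059575 1224.18037283] [0.20361603 0.95937678 2.56012824] dict_keys(['img', 'z_map', 'camera_matrix', 'origin', 'rotation'])
top [[609.69974381   0.         321.70124285]
 [  0.         609.69974381 246.02000994]
 [  0.           0.           1.        ]] [ 155.48293828  119.32730056 1576.97311519] [ 0.13447202 -0.14544983 -1.5626576 ] dict_keys(['img', 'z_map', 'camera_matrix', 'origin', 'rotation'])
wrist [[349.06965364   0.         315.09384325]
 [  0.         349.06965364 235.03454629]
 [  0.           0.           1.        ]] [ 98.23308955 569.8730466  373.4435736 ] [-0.23087795 -0.17101374  1.27399279] dict_keys(['img', 'z_map', 'camera_matrix', 'origin', 'rotation'])
```

View pics/scene0.png

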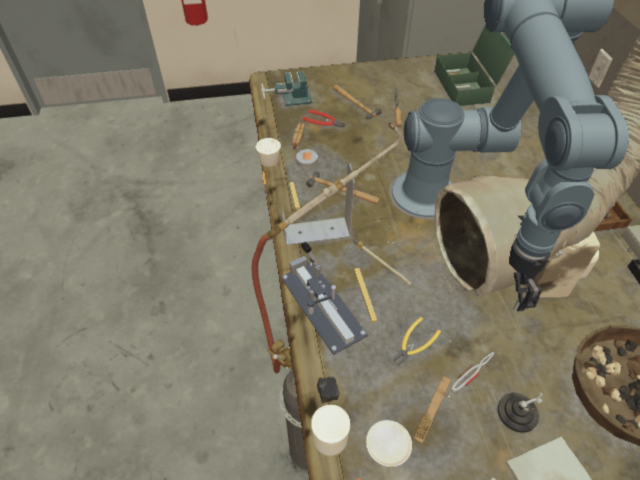

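View pics/top0.png

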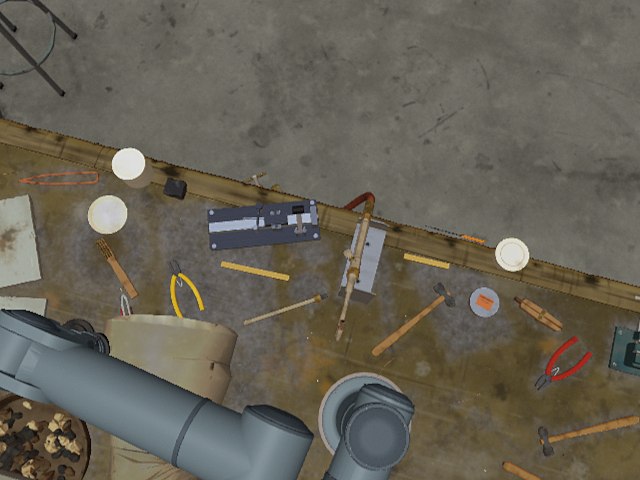

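View pics/wrist0.png

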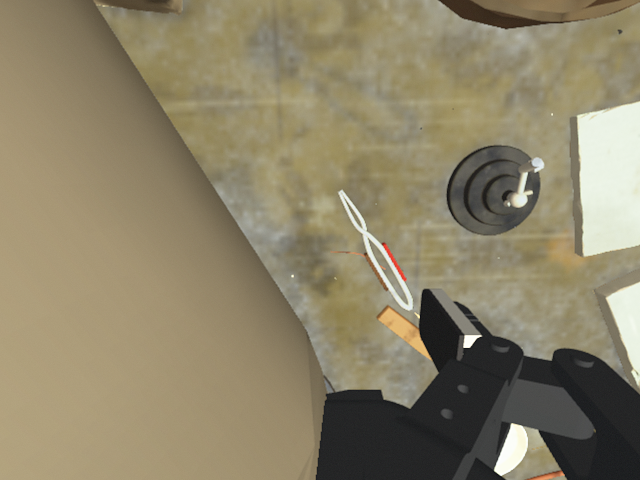

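The scene view shows the jig near (325,305). The top view shows the jig around (263,225) and the long bar around (255,271), about 68 px or 176 mm long. The short bar is at (427,261). A large crucible stands near the arm. Next I'll zoom in.

```bash
cat > h.py <<'E'
import numpy as np, cv2
from scipy.spatial.transform import Rotation as R
def load(n): return dict(np.load(f"pics/{n}.npz"))
def ray(s,u,v):
    K=s["camera_matrix"]; d=np.stack([(np.asarray(u,float)-K[0,2])/K[0,0],-(np.asarray(v,float)-K[1,2])/K[1,1],-np.ones_like(np.asarray(u,float))],-1)
    return d@R.from_rotvec(s["rotation"]).as_matrix().T
def onz(s,u,v,z):
    d=ray(s,u,v); o=s["origin"]; return o+d*((z-o[2])/d[...,2])[...,None]
def depth(s,u,v):
    return s["origin"]+ray(s,u,v)*s["z_map"][v,u][...,None]
def proj(s,p):
    c=(np.asarray(p,float)-s["origin"])@R.from_rotvec(s["rotation"]).as_matrix(); K=s["camera_matrix"]
    return np.stack([K[0,0]*c[...,0]/-c[...,2]+K[0,2], K[1,1]*-c[...,1]/-c[...,2]+K[1,2]],-1)
E
python3 - <<'E'
from h import *
t=load("top0"); s=load("scene0")
i=t["img"][:,:,::-1]
cv2.imwrite("pics/tz.png",cv2.resize(i[180:300,190:350],None,fx=5,fy=5,interpolation=cv2.INTER_CUBIC))
i=s["img"][:,:,::-1]
cv2.imwrite("pics/sz.png",cv2.resize(i[240:360,260:420],None,fx=5,fy=5,interpolation=cv2.INTER_CUBIC))
for n,q in(("top",t),("scene",s)):
    hsv=cv2.cvtColor(q["img"],cv2.COLOR_RGB2HSV)
    m=cv2.inRange(hsv,(18,110,130),(32,255,255))
    cs,_=cv2.findContours(m,cv2.RETR_EXTERNAL,cv2.CHAIN_APPROX_NONE)
    for c in cs:
        if cv2.contourArea(c)<60: continue
        r=cv2.minAreaRect(c); p=onz(q,*np.array(r[0]),7)
        b=onz(q,*cv2.boxPoints(r).T,10)
        print(n,r,p.round(1),b.round(0)[:,:2].tolist())
E
```

```text
top ((174.78607177734375, 295.9071044921875), (43.85932922363281, 8.307065963745117), 81.46923065185547) [306.4 486.5   7. ] [[361.0, 507.0], [364.0, 486.0], [252.0, 465.0], [249.0, 485.0]]
top ((192.41310119628906, 290.11175537109375), (43.251033782958984, 8.32122802734375), 57.84770584106445) [321.5 441.8   7. ] [[363.0, 482.0], [374.0, 464.0], [280.0, 401.0], [269.0, 419.0]]
top ((254.6243896484375, 270.41949462890625), (68.86522674560547, 6.1461873054504395), 12.094757080078125) [373.4 282.7   7. ] [[384.0, 371.0], [399.0, 369.0], [362.0, 193.0], [347.0, 196.0]]
top ((426.23712158203125, 260.6040954589844), (46.32410430908203, 6.06845760345459), 13.392498016357422) [ 401.  -164.1    7. ] [[407.0, -103.0], [422.0, -107.0], [394.0, -224.0], [379.0, -220.0]]
scene ((424.4828796386719, 424.45361328125), (8.939908981323242, 20.952909469604492), 24.77513885498047) [419.3 667.8   7. ] [[448.0, 676.0], [405.0, 646.0], [392.0, 661.0], [435.0, 691.0]]
scene ((424.6958312988281, 343.65130615234375), (7.680485725402832, 39.63130569458008), 54.090274810791016) [303.9 486.7   7. ] [[361.0, 489.0], [248.0, 466.0], [248.0, 487.0], [360.0, 509.0]]
scene ((409.9557800292969, 332.42388916015625), (7.336736679077148, 36.7138786315918), 28.886581420898438) [321.5 441.9   7. ] [[373.0, 467.0], [280.0, 402.0], [270.0, 419.0], [364.0, 482.0]]
```

View pics/tz.png

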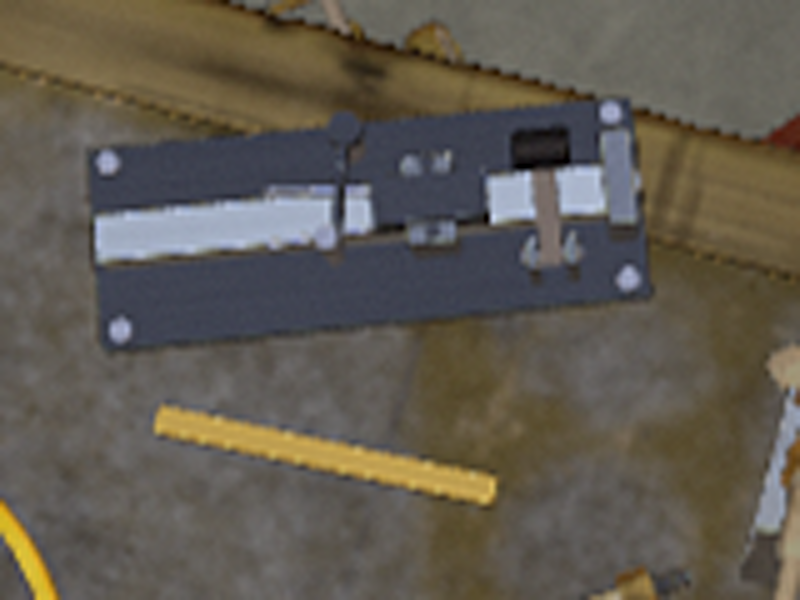

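View pics/sz.png

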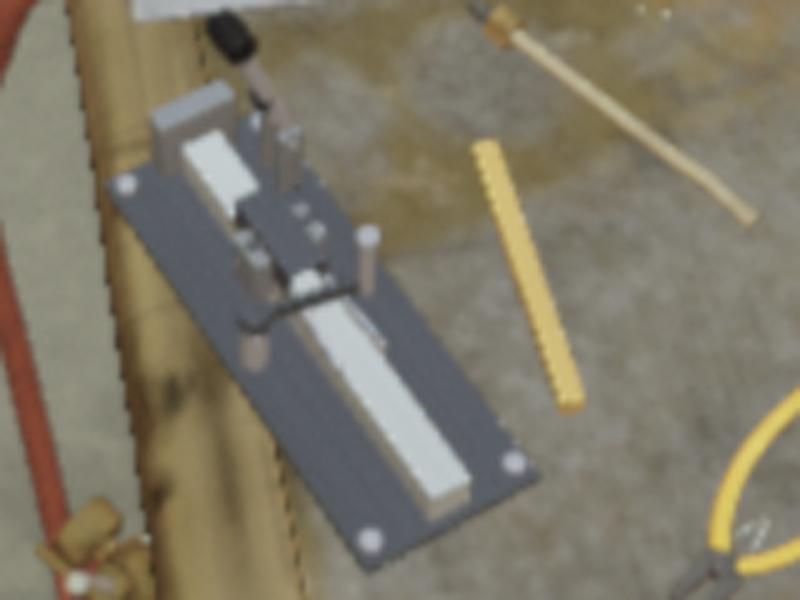

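The crops show the jig's base, with bolts at crop (107,162), (120,330), (610,112) and (628,278). The shutter post is at top crop (345,125) and the pin head at (325,237). The clamp handle is at (540,145). So jig +x points roughly along world +x and jig +y along world +y. I'll fit the pose next.

```bash
python3 - <<'E'
from h import *
t=load("top0"); s=load("scene0")
# bolts
tb=np.array([(107,162),(120,330),(610,112),(628,278)])/5+[190,180]-0.4
sb=np.array([(370,540),(513,462),(127,184),(257,125)])/5+[260,240]-0.4
for n,q,b in(("top",t,tb),("scene",s,sb)):
    p=onz(q,*b.T,12); print(n,p.round(1).tolist(), p.mean(0).round(1))
    d=(p[0]+p[1]-p[2]-p[3])[:2]; print("yaw of jig y",np.arctan2(-d[0],d[1]), np.linalg.norm(p[0]-p[1]),np.linalg.norm(p[0]-p[2]))
# base mask in top view
for n,q,(r0,r1,c0,c1) in(("top",t,(180,260,200,330)),("scene",s,(250,360,275,375))):
    hsv=cv2.cvtColor(q["img"],cv2.COLOR_RGB2HSV)[r0:r1,c0:c1]
    m=cv2.inRange(hsv,(105,40,40),(130,160,130)); m=cv2.morphologyEx(m,cv2.MORPH_CLOSE,np.ones((9,9)))
    cs,_=cv2.findContours(m,cv2.RETR_EXTERNAL,cv2.CHAIN_APPROX_NONE); c=max(cs,key=cv2.contourArea)[:,0]+[c0,r0]
    w=onz(q,*c.T.astype(float),10)[:,:2].astype(np.float32); r=cv2.minAreaRect(w); print(n,"base",r)
    # bed: bright
    m=cv2.inRange(hsv,(90,0,170),(130,70,255))
    cs,_=cv2.findContours(m,cv2.RETR_EXTERNAL,cv2.CHAIN_APPROX_NONE)
    for c in cs:
        if cv2.contourArea(c)<60: continue
        c=c[:,0]+[c0,r0]; w=onz(q,*c.T.astype(float),35)[:,:2].astype(np.float32); print(n,"bed",cv2.minAreaRect(w))
# long bar two views
hsv=cv2.cvtColor(s["img"],cv2.COLOR_RGB2HSV); print(hsv[300,365:370])
m=cv2.inRange(hsv,(15,80,110),(32,255,255))[255:330,345:385]
cs,_=cv2.findContours(m,cv2.RETR_EXTERNAL,cv2.CHAIN_APPROX_NONE); c=max(cs,key=cv2.contourArea)[:,0]+[345,255]
print("bar scene",cv2.minAreaRect(onz(s,*c.T.astype(float),12)[:,:2].astype(np.float32)))
hsv=cv2.cvtColor(t["img"],cv2.COLOR_RGB2HSV); m=cv2.inRange(hsv,(15,80,110),(32,255,255))[250:290,210:300]
cs,_=cv2.findContours(m,cv2.RETR_EXTERNAL,cv2.CHAIN_APPROX_NONE); c=max(cs,key=cv2.contourArea)[:,0]+[210,250]
print("bar top",cv2.minAreaRect(onz(t,*c.T.astype(float),14)[:,:2].astype(np.float32)))
# depth checks
for (u,v) in [(220,226),(300,238),(255,270)]: print("z",depth(t,np.array(u),np.array(v)).round(1))
# pin
print("pin head top",onz(t,325/5+190-.4,237/5+180-.4,94).round(1)," scene",onz(s,368/5+260-.4,235/5+240-.4,94).round(1))
print("handle scene/top rays", onz(t,540/5+190-.4,147/5+180-.4,150).round(1),onz(s,232/5+260-.4,36/5+240-.4,150).round(1))
E
```

```text
top [[527.3, 400.3, 12.0], [437.5, 390.4, 12.0], [555.7, 135.8, 12.0], [466.3, 125.9, 12.0]] [496.7 263.1  12. ]
yaw of jig y 0.10759789792406928 90.34689747699477 266.02189347882734
scene [[527.1, 400.6, 12.0], [438.1, 390.5, 12.0], [554.9, 136.6, 12.0], [469.2, 128.6, 12.0]] [497.3 264.1  12. ]
yaw of jig y 0.11148015153111994 89.59683154946669 265.42691948801604
top base ((498.2864074707031, 263.1512145996094), (111.92242431640625, 285.7084655761719), 6.06394624710083)
top bed ((486.696533203125, 339.72100830078125), (24.297819137573242, 121.2509536743164), 4.456571102142334)
top bed ((508.026611328125, 150.64358520507812), (24.862693786621094, 21.718305587768555), 9.736699104309082)Traceback (most recent call last):
  File "<stdin>", line 13, in <module>
ValueError: max() iterable argument is empty
```

```bash
cat >> h.py <<'E'
JC=np.array([497.0,263.5,0]); JY=0.1085
JR=R.from_euler('z',JY).as_matrix()
def j2w(p): return JC+np.asarray(p,float)@JR.T
def w2j(p): return (np.asarray(p,float)-JC)@JR
E
python3 - <<'E'
from h import *
t=load("top0"); s=load("scene0")
for n,q,(r0,r1,c0,c1),z in(("top",t,(250,290,210,300),14),("scene",s,(262,330,350,380),12)):
    hsv=cv2.cvtColor(q["img"],cv2.COLOR_RGB2HSV)[r0:r1,c0:c1]
    m=cv2.inRange(hsv,(15,90,130),(32,255,255))
    cs,_=cv2.findContours(m,cv2.RETR_EXTERNAL,cv2.CHAIN_APPROX_NONE); c=max(cs,key=cv2.contourArea)[:,0]+[c0,r0]
    print(n,cv2.minAreaRect(onz(q,*c.T.astype(float),z)[:,:2].astype(np.float32)))
for (u,v) in [(220,226),(300,238),(255,270)]: print("z",depth(t,np.array(u),np.array(v)).round(1))
for q in(t,s):
  i=q["img"][:,:,::-1].copy()
  for p in [(0,134,35),(0,45,35),(0,-10,56),(0,-70,56),(0,-130,60),(40,0,35),(55,145,10),(-55,-145,10),(-36,-100,55),(12,134,35),(-12,134,35)]:
    u=proj(q,j2w(p)); cv2.circle(i,tuple((u*8+.5).astype(int)),4,(0,0,255),-1,shift=3)
  a=(180,190) if q is t else (240,260)
  cv2.imwrite("pics/ov%d.png"%a[0],cv2.resize(i[a[0]:a[0]+110,a[1]:a[1]+160],None,fx=5,fy=5))
print("pin j", w2j(onz(t,325/5+190-.4,237/5+180-.4,94)).round(1)," scene",w2j(onz(s,368/5+260-.4,235/5+240-.4,94)).round(1))
# handle triangulation
o1,d1=t["origin"],ray(t,540/5+190-.4,147/5+180-.4);o2,d2=s["origin"],ray(s,232/5+260-.4,36/5+240-.4)
A=np.stack([d1,-d2],1);k=np.linalg.lstsq(A,o2-o1,rcond=None)[0]
print(w2j(o1+d1*k[0]).round(1),w2j(o2+d2*k[1]).round(1))
# grip point on the bar, tool pose now
from station import arm
st=arm.state();print(R.from_rotvec(st["tool_rot"]).as_matrix().round(3))
E
```

```text
top ((372.52923583984375, 282.3778381347656), (179.25387573242188, 15.964431762695312), 78.07552337646484)
scene ((374.91827392578125, 285.3206787109375), (186.82179260253906, 19.688623428344727), 76.39247131347656)
z [484.8 371.6  35.4]
z [460.  165.8   5.2]
z [372.9 280.5  18.5]
pin j [-25.4  15.5  94. ]  scene [-24.1  17.1  94. ]
[ -5.5 -95.7 154. ] [ -6.7 -94.6 153.8]
[[-0.959  0.284 -0.001]
 [ 0.284  0.959 -0.001]
 [ 0.    -0.001 -1.   ]]
```

View pics/ov180.png

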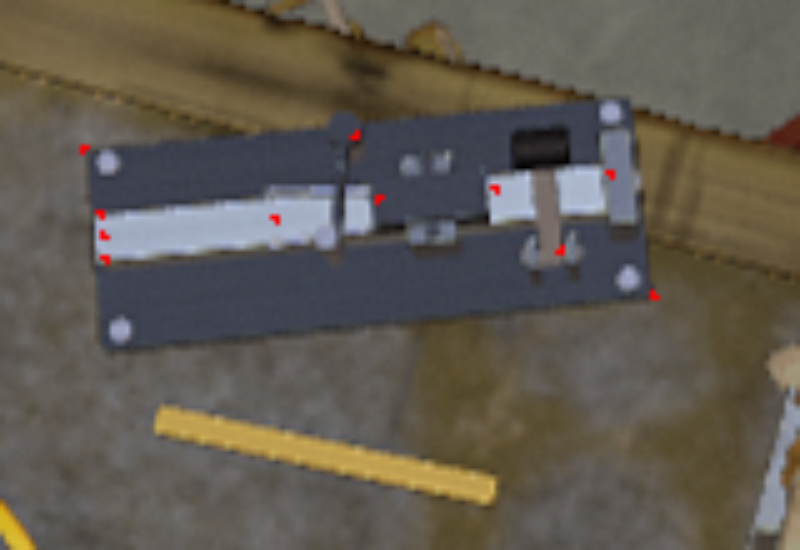

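View pics/ov240.png

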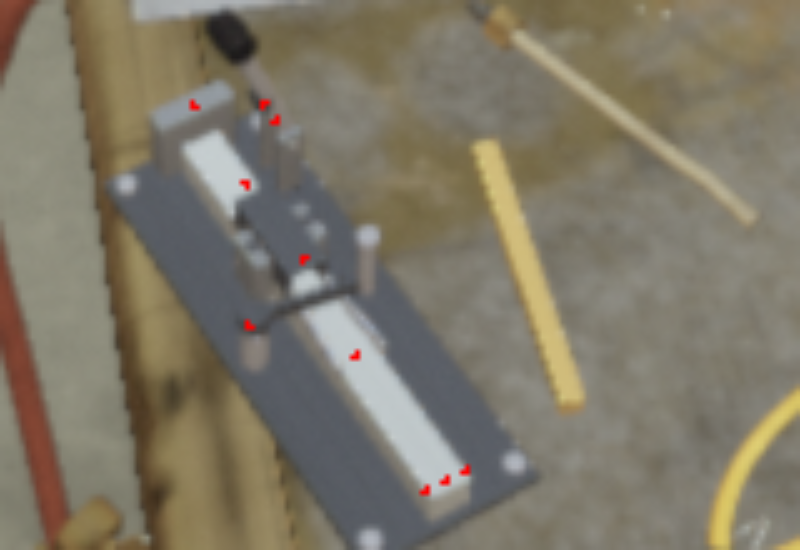

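The overlay marks sit on the jig within about 1 px. The shutter is at about 0.245 rad, and the bar's length of 179 mm agrees. Next I'll check heights along the path past the crucible.

```bash
python3 - <<'E'
from h import *
for n in("scene0","top0","wrist0"):
    q=load(n); v,u=np.mgrid[0:480,0:640]; P=depth(q,u.ravel(),v.ravel()); ok=(q["z_map"].ravel()>0); P=P[ok]
    print(n)
    for x in range(50,700,50):
        r=[]
        for y in range(0,700,50):
            m=(abs(P[:,0]-x)<25)&(abs(P[:,1]-y)<25); r.append(int(P[m,2].max()) if m.sum()>3 else -9)
        print(x,r)
E
```

```text
scene0
50 [347, 345, 22, 724, 753, 764, 762, 755, 747, 729, 368, 364, 7, 6]
100 [320, 298, 8, 734, 752, 752, 755, 753, 749, 742, 732, 729, 725, 7]
150 [22, 9, 6, 5, 7, 6, 398, 734, 740, 739, 734, 729, 728, 309]
200 [24, 408, 408, 6, 6, 6, 401, 423, 440, 721, 729, 729, 714, 8]
250 [6, 316, 402, 5, 16, 20, 19, 8, 435, 432, 416, 383, 15, 11]
300 [248, 274, 24, 25, 20, 6, 6, 8, 17, 18, 18, 6, 20, 11]
350 [199, 234, 6, 7, 18, 21, 19, 11, 6, 18, 17, 7, 19, 17]
400 [179, 225, 8, 5, 5, 13, 20, 20, 6, 5, 15, 8, 10, 29]
450 [148, 148, 17, 87, 63, 96, 96, 34, 36, 7, 5, 6, 6, 28]
500 [108, 13, 59, 165, 167, 93, 92, 42, 41, 7, 6, 7, 22, 22]
550 [66, 3, 7, 64, 15, 56, 60, 15, 20, 6, 35, 6, 21, 20]
600 [14, -207, -357, -13, -3, 2, 5, 5, 6, 37, 39, 96, 98, 96]
650 [-886, -884, -883, -466, -257, -97, -92, -12, -1, 4, 5, 98, 97, 97]
top0
50 [349, 344, 731, 776, 775, 771, 763, 756, 748, 728, -9, -9, -9, -9]
100 [317, 285, 8, 762, 769, 752, 756, 755, 749, 743, 731, 732, -9, -9]
150 [25, 10, 9, 7, 8, 8, 401, 731, 740, 739, 734, 728, -9, -9]
200 [14, 410, 409, 7, 11, 10, 404, 427, 442, 722, 731, 729, -9, 
[... 625 characters left out ...]
 -9, -9, -9, -9, -9, -9, 2, 2, 329, 2, 2]
150 [-9, -9, -9, -9, -9, -9, -9, -9, -9, 2, 2, 334, 334, 303]
200 [-9, -9, -9, -9, -9, -9, -9, -9, -9, 2, 2, 5, 321, 2]
250 [-9, -9, -9, -9, -9, -9, -9, -9, -9, -9, 3, 3, 12, 3]
300 [-9, -9, -9, -9, -9, -9, -9, -9, -9, -9, 2, 2, 12, 8]
350 [-9, -9, -9, -9, -9, -9, -9, -9, -9, -9, 13, 2, 12, 12]
400 [-9, -9, -9, -9, -9, -9, -9, -9, -9, -9, 12, 2, 11, 10]
450 [-9, -9, -9, -9, -9, -9, -9, -9, -9, -9, -9, 1, 2, -9]
500 [-9, -9, -9, -9, -9, -9, -9, -9, -9, -9, -9, -9, -9, -9]
550 [-9, -9, -9, -9, -9, -9, -9, -9, -9, -9, -9, -9, -9, -9]
600 [-9, -9, -9, -9, -9, -9, -9, -9, -9, -9, -9, -9, -9, -9]
650 [-9, -9, -9, -9, -9, -9, -9, -9, -9, -9, -9, -9, -9, -9]
```

```bash
python3 - <<'E'
from h import *
for n in("scene0","top0","wrist0"):
    q=load(n); v,u=np.mgrid[0:480,0:640]; P=depth(q,u.ravel(),v.ravel()); ok=(q["z_map"].ravel()>0); P=P[ok]
    print(n, "y:",list(range(280,660,20)))
    for x in range(120,340,20):
        r=[]
        for y in range(280,660,20):
            m=(abs(P[:,0]-x)<10)&(abs(P[:,1]-y)<10)&(P[:,2]<500); r.append(int(P[m,2].max()) if m.sum()>1 else -9)
        print(x,r)
E
```

```text
scene0 y: [280, 300, 320, 340, 360, 380, 400, 420, 440, 460, 480, 500, 520, 540, 560, 580, 600, 620, 640]
120 [5, 5, 400, 413, 429, 432, 437, 439, 440, 439, 429, 4, 6, 3, 4, 3, 5, 6, 6]
140 [4, 316, 403, 416, 428, 433, 438, 443, 442, 440, 432, 417, 4, 260, 5, 465, 4, 4, 5]
160 [4, 339, 401, 408, 420, 429, 437, 443, 443, 434, 425, 418, 403, 277, 293, 489, 499, 347, 6]
180 [4, 350, 402, 412, 421, 430, 437, 442, 440, 435, 426, 418, 498, 483, 467, 499, 390, 350, 8]
200 [6, 355, 403, 412, 421, 431, 438, 441, 437, 435, 429, 419, 499, 499, 499, 499, 350, 350, 3]
220 [5, 374, 401, 414, 421, 432, 437, 438, 435, 432, 428, 416, 403, 378, 338, 7, 11, 11, 4]
240 [19, 16, 16, 3, 4, 6, 5, 433, 430, 428, 415, 401, 389, 358, 4, 9, 12, 12, 7]
260 [20, 18, 7, 3, 4, 5, 4, 5, 5, 10, 17, 4, 4, 6, 5, 4, 11, 13, 6]
280 [4, 3, 5, 8, 5, 5, 5, 17, 7, 6, 14, 12, 5, 4, 6, 4, 15, 12, 5]
300 [5, 6, 5, 5, 4, 3, 4, 18, 14, 6, 10, 14, 6, 3, 6, 9, 12, 12, 5]
320 [4, 4, 5, 8, 3, 5, 4, 10, 16, 3, 5, 18, 6, 4, 6, 13, 20, 13, 6]
top0 y: [280, 300, 320, 340, 360, 380, 400, 420, 440, 460, 480, 500, 520, 540, 560, 580, 600, 
[... 1151 characters left out ...]
 334, 334, 2, 2, 1]
160 [-9, -9, -9, -9, -9, -9, -9, -9, -9, 2, 2, 2, 1, 2, 328, 333, 324, 323, 2]
180 [-9, -9, -9, -9, -9, -9, -9, -9, -9, 1, 1, 2, 2, 2, 2, 313, 324, 322, 1]
200 [-9, -9, -9, -9, -9, -9, -9, -9, -9, -9, 2, 2, 2, 2, 2, 9, 308, 304, 2]
220 [-9, -9, -9, -9, -9, -9, -9, -9, -9, -9, 2, 2, 1, 2, 5, 5, 11, 11, 2]
240 [-9, -9, -9, -9, -9, -9, -9, -9, -9, -9, 1, 3, 2, 1, 2, 11, 11, 11, 3]
260 [-9, -9, -9, -9, -9, -9, -9, -9, -9, -9, 1, 2, 2, 2, 1, 2, 12, 11, 2]
280 [-9, -9, -9, -9, -9, -9, -9, -9, -9, -9, 0, 2, 2, 2, 1, 2, 11, 11, 2]
300 [-9, -9, -9, -9, -9, -9, -9, -9, -9, -9, -9, 2, 1, 2, 2, 10, 12, 10, 2]
320 [-9, -9, -9, -9, -9, -9, -9, -9, -9, -9, -9, 3, 2, 2, 2, 12, 12, 11, 1]
```

```bash
python3 - <<'E'
from h import *
q=load("wrist0")
for v in (20,120,220,320):
    u=np.arange(0,330,40); print(v,[tuple(x) for x in depth(q,u,np.full_like(u,v)).round(0).astype(int).tolist()], q["z_map"][v,u].round(0))
i=load("scene0")["img"][:,:,::-1]
cv2.imwrite("pics/cr.png",cv2.resize(i[150:350,400:640],None,fx=3.3,fy=3,interpolation=cv2.INTER_CUBIC))
s=load("scene0")
for (u,v) in [(440,200),(470,185),(500,180),(540,200),(500,290),(480,290),(465,240),(455,240),(520,240),(560,290),(580,270),(590,245),(510,280),(600,200)]:
    print((u,v),depth(s,np.array(u),np.array(v)).round(0))
E
```

```text
20 [(98, 570, 373), (98, 570, 373), (72, 542, 316), (-59, 423, 1), (-49, 459, -1), (-37, 496, 0), (-27, 532, 0), (-16, 569, 0), (-5, 605, 1)] [  0.   0.  51. 331. 332. 331. 331. 331. 330.]
120 [(98, 570, 373), (98, 570, 373), (98, 570, 373), (98, 570, 373), (87, 543, 306), (46, 462, -3), (58, 502, 0), (70, 541, -1), (82, 580, 0)] [  0.   0.   0.   0.  64. 358. 355. 356. 355.]
220 [(98, 570, 373), (98, 570, 373), (98, 570, 373), (98, 570, 373), (98, 570, 373), (105, 548, 319), (156, 467, 1), (169, 508, 0), (182, 550, 0)] [  0.   0.   0.   0.   0.  56. 381. 382. 382.]
320 [(98, 570, 373), (98, 570, 373), (98, 570, 373), (98, 570, 373), (98, 570, 373), (98, 570, 373), (120, 552, 327), (130, 553, 309), (299, 516, 0)] [  0.   0.   0.   0.   0.   0.  52.  71. 415.]
(440, 200) [208. 308. 335.]
(470, 185) [177. 356. 414.]
(500, 180) [117. 380. 426.]
(540, 200) [202. 551. 556.]
(500, 290) [ 844.  986. 1224.]
(480, 290) [228. 525. 255.]
(465, 240) [141. 361. 211.]
(455, 240) [168. 353. 216.]
(520, 240) [194. 542. 431.]
(560, 290) [-117.  510.   31.]
(580, 270) [-135.  519.  123.]
(590, 245) [-121.  513.  227.]
(510, 280) [185. 554. 306.]
(600, 200) [-101.  487.  370.]
```

View pics/cr.png

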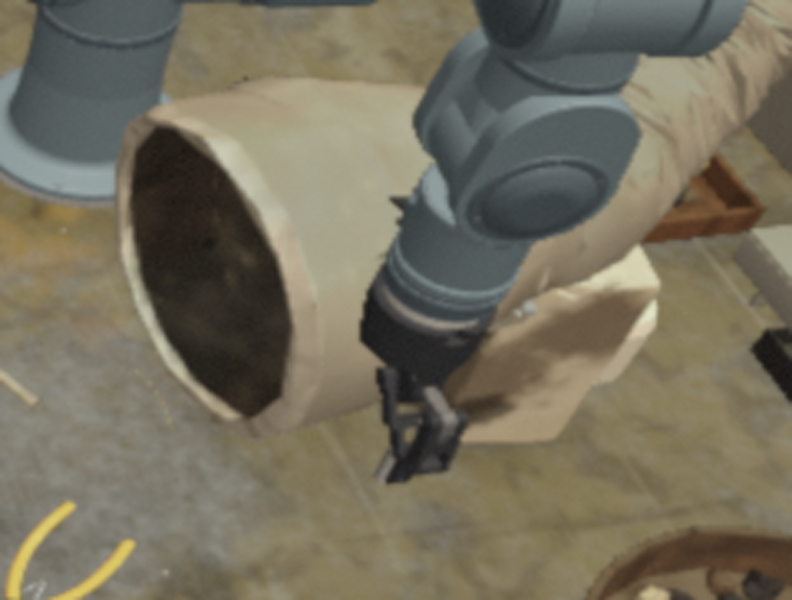

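The duct beside the gripper flares towards +x and reaches z≈440, with its rim near x≈240, y≈545. I'll back away in +y first, then go round it in +x.

carry_out(
  motion=[
    [[0.005, 0.018, 0, 0, 0, 0], [0.005, 0.018, 0, 0, 0, 0], [0.005, 0.018, 0, 0, 0, 0], [0.005, 0.018, 0, 0, 0, 0], [-0.044, 0.008, 0, 0, 0, 0], [-0.044, 0.008, 0, 0, 0, 0], [-0.044, 0.008, 0, 0, 0, 0], [-0.044, 0.008, 0, 0, 0, 0]],
  ],
  gripper=170,
  squeeze=30,
)

```text
time_s: 1.15
tcp_pos: [343.5, 606.4, 230.8]
tool_rot: [-0.45, -3.109, 0.001]
wrist_force: [-0.1, 0.5, -0.4]
width: 28.1
```

carry_out(
  motion=[
    [[-0.036, -0.0465, 0, 0, 0, 0], [-0.036, -0.0465, 0, 0, 0, 0], [-0.036, -0.0465, 0, 0, 0, 0], [-0.036, -0.0465, 0, 0, 0, 0], [-0.036, -0.0465, 0, 0, 0, 0], [-0.036, -0.0465, 0, 0, 0, 0], [0, 0, 0.02, 0, 0, -1.08], [0, 0, 0.0, 0, 0, 0]],
  ],
)

```text
time_s: 2.15
tcp_pos: [469.2, 276.7, 209.8]
tool_rot: [-0.22, -3.13, 0.002]
wrist_force: [-0.2, -0.7, 0.4]
width: 28.8
```

```bash
cat > snap.py <<'E'
import sys; from h import *; from station import arm
for a in sys.argv[1:]:
    n=a.rstrip("0123456789"); s=arm.snapshot(n); np.savez(f"pics/{a}.npz",**s); cv2.imwrite(f"pics/{a}.png",s["img"][:,:,::-1])
st=arm.state(); print(st["time_s"],st["tcp_pos"].round(1),R.from_rotvec(st["tool_rot"]).as_matrix().round(3).tolist(),st["joint_positions"].round(2),st["width"],st["wrist_force"].round(1))
E
python3 snap.py wrist1
```

```text
2.2 [469.5 277.6 210.7] [[-0.99, 0.139, -0.002], [0.139, 0.99, -0.001], [0.002, -0.001, -1.0]] [ 0.42  0.33 -0.05  1.2   0.    0.56] 28.129813268853248 [0.  1.1 0.1]
```

View pics/wrist1.png

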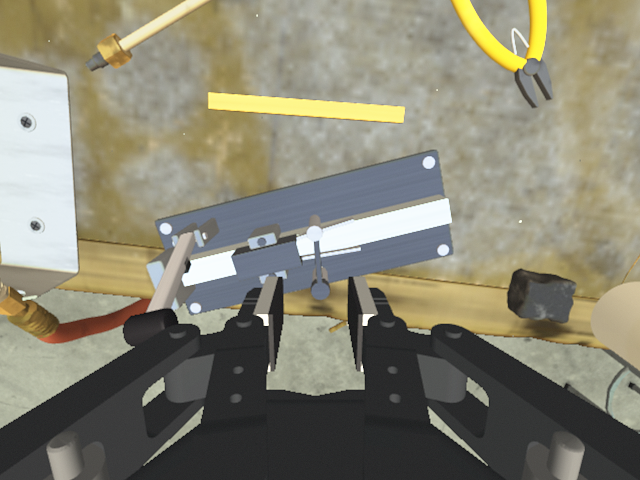

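The wrist view shows the pin head at (314,232), the post at (320,290), the bolts at (428,162), (443,250), (166,229) and (195,307), and the long bar from (208,101) to (404,115).

```bash
python3 - <<'E'
from h import *
q=load("wrist1")
b=np.array([(428.5,162),(443,250.5),(166,229),(195,307)])
p=onz(q,*b.T,12); print(p.round(1).tolist(),p.mean(0).round(1)); d=(p[0]+p[1]-p[2]-p[3]); print(np.arctan2(-d[0],d[1]),np.linalg.norm(p[0]-p[1]),np.linalg.norm(p[0]-p[2]))
print("pin",onz(q,314,231.5,94), w2j(onz(q,314,231.5,94)),"post",w2j(onz(q,320,289,60)))
hsv=cv2.cvtColor(q["img"],cv2.COLOR_RGB2HSV)
m=cv2.inRange(hsv,(18,90,120),(34,255,255))[80:135,190:420]
cs,_=cv2.findContours(m,cv2.RETR_EXTERNAL,cv2.CHAIN_APPROX_NONE); c=max(cs,key=cv2.contourArea)[:,0]+[190,80]
print("bar",cv2.minAreaRect(onz(q,*c.T.astype(float),13)[:,:2].astype(np.float32)))
m=cv2.inRange(hsv,(80,0,200),(140,50,255))[190:260,340:456]
cs,_=cv2.findContours(m,cv2.RETR_EXTERNAL,cv2.CHAIN_APPROX_NONE); c=max(cs,key=cv2.contourArea)[:,0]+[340,190]
r=cv2.minAreaRect(onz(q,*c.T.astype(float),35)[:,:2].astype(np.float32)); print("bed",r,w2j([*r[0],35]))
E
```

```text
[[437.9, 390.5, 12.0], [529.1, 400.1, 12.0], [467.1, 124.9, 12.0], [555.5, 134.0, 12.0]] [497.4 262.4  12. ]
0.10415564692220718 91.65799654841601 267.2004963674684
pin [469.47967447 275.52531215  94.        ] [-26.0563084   14.93469927  94.        ] post [36.10621712  4.51418305 60.        ]
bar ((371.5635070800781, 272.54608154296875), (198.8497772216797, 46.734073638916016), 81.9102783203125)
bed ((487.0120849609375, 347.2861022949219), (25.734363555908203, 106.7034683227539), 5.575194358825684) [-0.85621649 84.37497424 35.        ]
```

carry_out(
  motion=[
    [[0, -0.0015, 0.036, 0, 0, 0], [0, 0, 0.036, 0, 0, 0], [0, 0, 0.036, 0, 0, 0], [0, 0, 0.036, 0, 0, 0], [0, 0, 0, 0, 0, 0], [0, 0, 0, 0, 0, 0], [0, 0, 0, 0, 0, 0], [0, 0, 0, 0, 0, 0]],
  ],
)

```text
time_s: 3.2
tcp_pos: [471.1, 277.1, 68.8]
tool_rot: [0.215, 3.132, 0.002]
wrist_force: [-0.2, -0.0, -0.9]
width: 28.1
```

```bash
python3 snap.py wrist2
```

```text
3.25 [470.9 276.9  68.5] [[-0.991, 0.137, 0.002], [0.137, 0.991, 0.001], [-0.002, 0.001, -1.0]] [ 0.42  0.42 -0.29  0.85  0.    0.55] 28.47098954653622 [-0.7 -1.  -0.7]
```

View pics/wrist2.png

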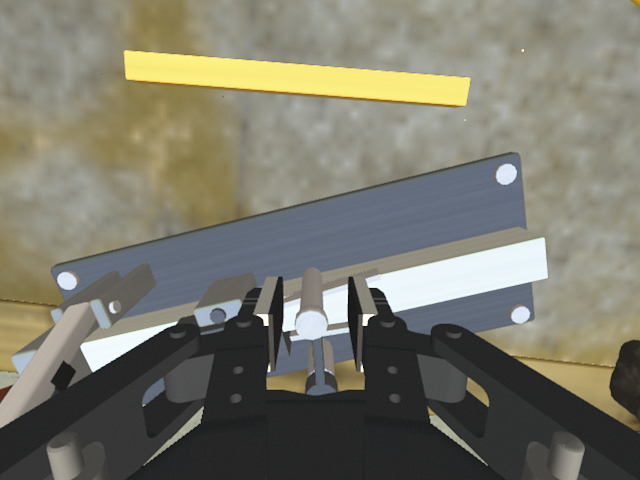

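The wrist view shows the pin head at (312,325), centred between the pads at 270 and 365. I'll cage it and swing it along its arc.

carry_out(
  motion=[
    [[0, 0, 0, 0, 0, 0], [-0.0006, 0.009, 0, 0, 0, 1], [-0.0006, 0.009, 0, 0, 0, 1], [-0.0006, 0.009, 0, 0, 0, 1], [-0.0006, 0.009, 0, 0, 0, 1], [-0.0006, 0.009, 0, 0, 0, 1], [-0.0006, 0.009, 0, 0, 0, 1], [-0.0006, 0.009, 0, 0, 0, 1]],
  ],
  gripper=207,
)

```text
time_s: 4.25
tcp_pos: [504.7, 326.0, 67.0]
tool_rot: [-1.666, -2.662, 0.001]
wrist_force: [-2.1, 0.4, -0.4]
width: 16.4
```

```bash
python3 snap.py wrist3
```

```text
4.3 [506.  326.5  67.1] [[-0.434, 0.901, -0.0], [0.901, 0.434, 0.001], [0.001, 0.0, -1.0]] [ 0.47  0.52 -0.13  0.92  0.    1.59] 15.798063926993274 [ 0.2  1.4 -1. ]
```

View pics/wrist3.png

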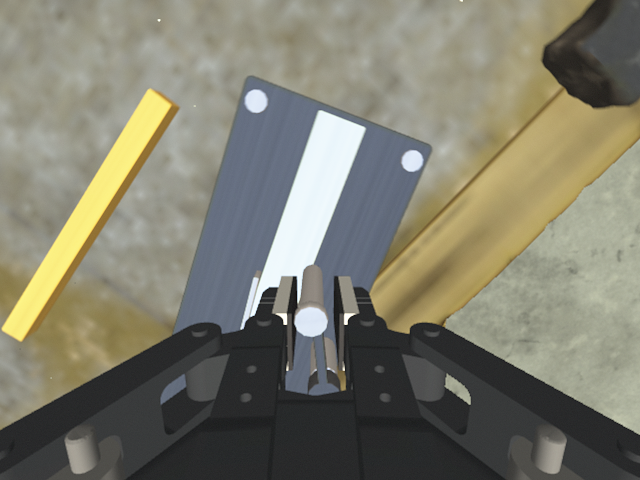

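The pin is still caged, with its head at (311,320). I'll finish the swing with a slight overshoot for the cage slack.

carry_out(
  motion=[
    [[-0.0006, 0.009, 0, 0, 0, 1], [-0.0006, 0.009, 0, 0, 0, 1], [-0.0006, 0.009, 0, 0, 0, 1], [-0.0006, 0.009, 0, 0, 0, 1], [-0.0003, 0.006, 0, 0, 0, 0.65], [0, 0, 0, 0, 0, 0], [0, 0, 0, 0, 0, 0], [0, 0, 0, 0, 0, 0]],
  ],
)

```text
time_s: 5.3
tcp_pos: [545.4, 331.5, 67.0]
tool_rot: [-2.423, -1.998, 0.002]
wrist_force: [-4.0, 1.5, 0.1]
width: 16.1
```

```bash
python3 snap.py wrist4 top4
```

```text
5.4 [545.4 331.5  67.1] [[0.191, 0.982, -0.002], [0.982, -0.191, 0.0], [0.0, -0.002, -1.0]] [ 0.45  0.59 -0.01  0.97  0.    2.21] 16.107275932636266 [-4.5  2.2  0.9]
```

View pics/wrist4.png

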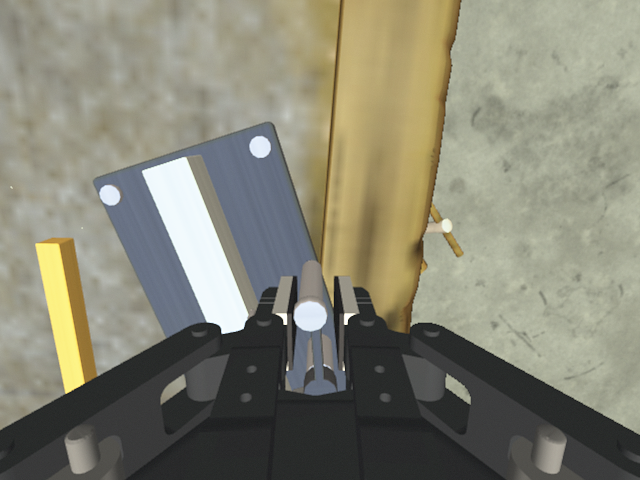

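carry_out(
  motion=[
    [[0, 0.003, 0, 0, 0, 0.3], [0, 0.002, 0, 0, 0, 0], [0, 0, 0, 0, 0, 0], [0, 0, 0, 0, 0, 0], [0, 0, 0, 0, 0, 0], [0, 0, 0, 0, 0, 0], [0, 0, 0, 0, 0, 0], [0, 0, 0, 0, 0, 0]],
  ],
)

```text
time_s: 6.4
tcp_pos: [545.7, 331.2, 66.7]
tool_rot: [-2.458, -1.945, 0.01]
wrist_force: [-14.9, 4.1, 6.1]
width: 15.9
```

The force rose to 15 N with no movement, so the shutter is at its stop. I'll back off and lift.

carry_out(
  motion=[
    [[0, -0.006, 0, 0, 0, 0], [0, 0, 0, 0, 0, 0], [0, 0, -0.01, 0, 0, 0], [0, 0, -0.03, 0, 0, 0], [0, 0, -0.04, 0, 0, 0], [0, 0, -0.04, 0, 0, 0], [0, 0, -0.03, 0, 0, 0], [0, 0, 0, 0, 0, 0]],
  ],
  gripper=170,
)

```text
time_s: 7.4
tcp_pos: [548.1, 332.3, 221.4]
tool_rot: [2.465, 1.944, 0.012]
wrist_force: [-0.4, -0.5, 0.1]
width: 28.4
```

```bash
python3 snap.py wrist5 top5 scene5; python3 - <<'E'
from h import *
q=load("wrist5")
s=load("scene5");i=s["img"][:,:,::-1]
t=load("top5")
cv2.imwrite("pics/c5.png",np.hstack([cv2.resize(i[240:360,260:380],None,fx=3.3,fy=3.3),cv2.resize(t["img"][180:300,190:310,::-1],None,fx=3.3,fy=3.3)]))
E
```

```text
7.55 [545.4 331.3 216.4] [[0.233, 0.972, -0.001], [0.972, -0.233, -0.001], [-0.001, -0.001, -1.0]] [ 0.45  0.52  0.26  1.31 -0.    2.25] 28.28870763999013 [ 0.1  0.5 -0.6]
```

View pics/wrist5.png

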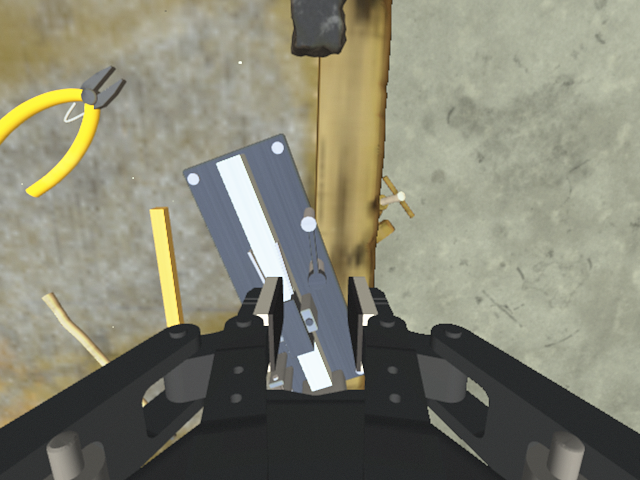

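View pics/c5.png

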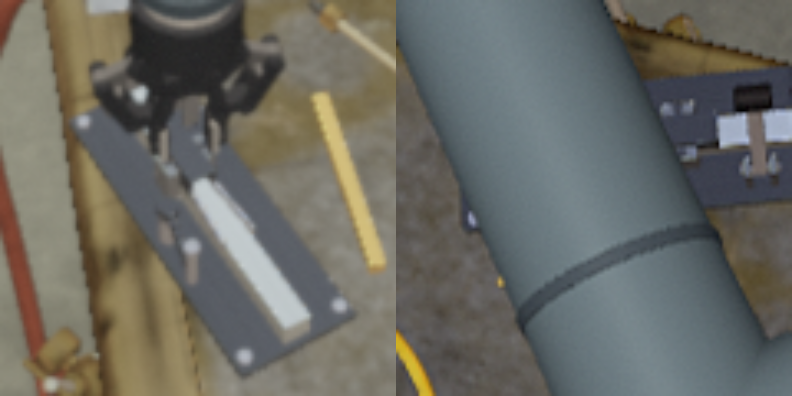

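The shutter arm now points aside, with its pin head at wrist (308,223), and the bed and mouth are clear. Next I'll check the shutter angle and the finger profile, and move over the bar.

carry_out(
  motion=[
    [[-0.022, -0.039, 0, 0, 0, 0], [-0.022, -0.039, 0, 0, 0, 0], [-0.022, -0.039, 0, 0, 0, 0], [-0.022, -0.039, 0, 0, 0, 0], [0, 0, 0.04, 0, 0, -0.19], [0, 0, 0.04, 0, 0, 0], [0, 0, 0, 0, 0, 0], [0, 0, 0, 0, 0, 0]],
  ],
  gripper=135,
)

```text
time_s: 8.55
tcp_pos: [373.4, 282.4, 137.7]
tool_rot: [-2.44, -1.978, 0.001]
wrist_force: [0.3, 0.3, 0.1]
width: 40.1
```

```bash
python3 snap.py wrist6 top6; python3 - <<'E'
from h import *
from station import arm
q=load("wrist5"); pin=w2j(onz(q,308,223,94)); post=w2j(onz(q,317,275,60)); print("pin,post",pin,post,"theta",np.arctan2(pin[1],-(pin[0]-40)))
# finger profile in tool frame from wrist4 (state then)
q=load("wrist4"); v,u=np.mgrid[0:480,0:640]; m=(q["z_map"]>0)&(q["z_map"]<190)
P=depth(q,u[m],v[m]); T=np.array([[0.191,0.982,-.002],[.982,-.191,0],[0,-.002,-1]]); L=(P-[545.4,331.5,67.1])@T
for h in range(-110,20,10):
    k=(L[:,2]>h)&(L[:,2]<=h+10); 
    if k.sum()>5: print(h,"x",L[k,0].min().round(),L[k,0].max().round(),"y",L[k,1].min().round(),L[k,1].max().round(),k.sum())
q=load("top6")
i=q["img"][:,:,::-1]; cv2.imwrite("pics/c6.png",cv2.resize(i[180:300,190:350],None,fx=5,fy=5))
E
```

```text
8.65 [374.5 283.  138.8] [[0.207, 0.978, 0.002], [0.978, -0.207, 0.001], [0.002, 0.002, -1.0]] [ 0.51  0.22 -0.39  0.96  0.    2.29] 40.00295082748197 [ 0.7 -0.3  0.3]
pin,post [54.33213682 67.68246085 94.        ] [42.04811038 10.83186855 60.        ] theta 1.779469327551084
-110 x 15.0 21.0 y -20.0 19.0 3396
-100 x 3.0 21.0 y -59.0 60.0 16587
-90 x -8.0 18.0 y -63.0 64.0 20224
-80 x -11.0 18.0 y -60.0 58.0 15230
-70 x -12.0 18.0 y -53.0 52.0 6911
-60 x -12.0 14.0 y -47.0 46.0 8572
-50 x -11.0 14.0 y -41.0 40.0 2529
-40 x -12.0 12.0 y -21.0 21.0 1333
-30 x -11.0 11.0 y -22.0 21.0 1946
-20 x -11.0 11.0 y -22.0 21.0 1002
-10 x -11.0 11.0 y -22.0 20.0 558
0 x -61.0 9.0 y -7.0 9.0 228
10 x -63.0 9.0 y -7.0 11.0 1231
```

View pics/wrist6.png

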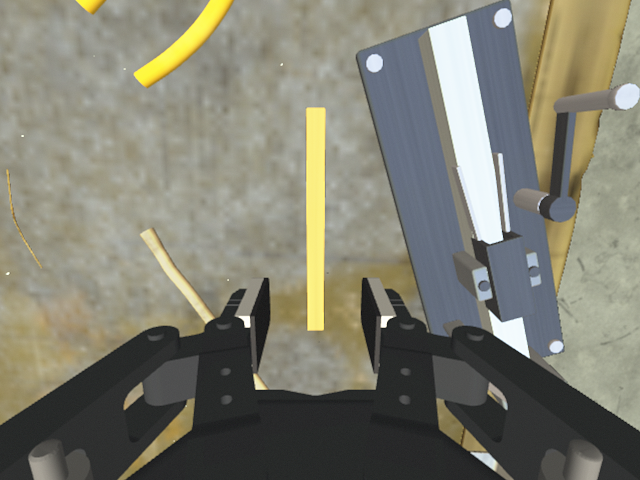

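```bash
python3 - <<'E'
from h import *
q=load("wrist6"); p=onz(q,np.array([316,316.]),np.array([107.5,330.5]),14); print(p,np.linalg.norm(p[0]-p[1]),p.mean(0))
T=np.array([[0.207,0.978,0.002],[0.978,-0.207,0.001],[0.002,0.002,-1]]); print((p.mean(0)-[374.0,282.7,138])@T)
E
```

```text
[[391.94799626 369.23623453  14.        ]
 [354.66496514 193.14308532  14.        ]] 179.9967266514858 [373.3064807  281.18965993  14.        ]
[ -1.86867109  -0.61362148 123.99710262]
```

The bar measures 180.0 mm, centred and parallel between the pads. Descending.

carry_out(
  motion=[
    [[-0.002, -0.0005, 0.033, 0, 0, 0], [0, 0, 0.033, 0, 0, 0], [0, 0, 0.033, 0, 0, 0], [0, 0, 0.024, 0, 0, 0], [0, 0, 0.008, 0, 0, 0], [0, 0, 0.004, 0, 0, 0], [0, 0, 0, 0, 0, 0], [0, 0, 0, 0, 0, 0]],
  ],
)

```text
time_s: 9.65
tcp_pos: [373.2, 281.0, 3.2]
tool_rot: [2.44, 1.979, 0.003]
wrist_force: [-1.6, -0.3, -0.8]
width: 39.9
```

carry_out(
  motion=[
    [[0, 0, 0, 0, 0, 0], [0, 0, 0, 0, 0, 0], [0, 0, 0, 0, 0, 0], [0, 0, 0, 0, 0, 0], [0, 0, -0.02, 0, 0, 0], [0, 0, -0.04, 0, 0, 0], [0, 0, -0.04, 0, 0, 0], [0, 0, 0, 0, 0, 0]],
  ],
  gripper=255,
  squeeze=60,
)

```text
time_s: 10.65
tcp_pos: [374.4, 281.7, 104.7]
tool_rot: [2.44, 1.978, 0.009]
wrist_force: [0.9, 1.5, -3.9]
width: 11.9
```

```bash
python3 snap.py wrist7 scene7; python3 -c "
from h import *
print(j2w([0,98,35]))"
```

```text
10.75 [371.9 280.3 101.6] [[0.207, 0.978, -0.001], [0.978, -0.207, -0.0], [-0.0, -0.001, -1.0]] [ 0.51  0.25 -0.45  0.87  0.    2.29] 12.323182420131138 [-0.4 -0.5 -2.3]
[486.38785011 360.92372542  35.        ]
```

View pics/wrist7.png

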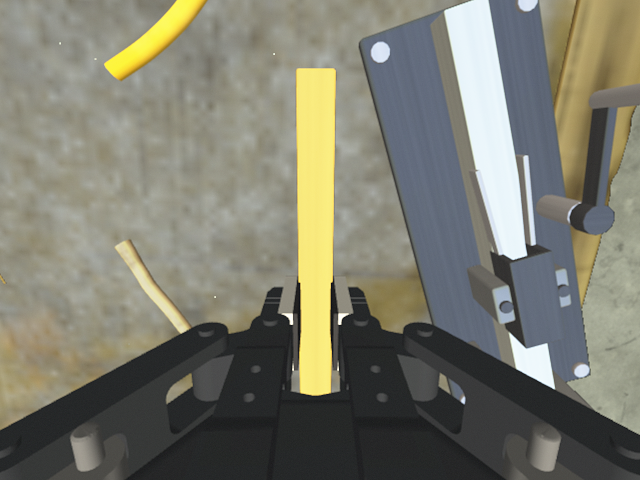

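The bar is gripped and lifted, running from its far end at (316,68) down through the pads. I'll check its pitch and refine the bed line.

```bash
python3 - <<'E'
from h import *
q=load("wrist7")
T=np.array([[0.207,0.978,-0.001],[0.978,-0.207,0],[0,-.001,-1]]); o=np.array([372.5,280.6,102.3])
for v in (75,110,150,200,250,300,350,380):
    P=depth(q,np.array(316),np.array(v)); 
    row=cv2.cvtColor(q["img"],cv2.COLOR_RGB2HSV)[v]; us=np.where((row[250:400,0]>18)&(row[250:400,0]<32)&(row[250:400,1]>90))[0]+250
    l=(P-o)@T; print(v,P.round(1),l.round(1),us.min(),us.max(), "mid", ((depth(q,np.array(int(us.mean())),np.array(v))-o)@T).round(1)[1])
# bed edges (z=35) from wrist7: white mask
hsv=cv2.cvtColor(q["img"],cv2.COLOR_RGB2HSV)
m=cv2.inRange(hsv,(80,0,215),(140,40,255)); 
for v in (20,50,80,110,140,160):
    us=np.where(m[v,430:560])[0]+430
    if len(us): a=w2j(onz(q,np.array([us.min()-.5,us.max()+.5]),np.array([v,v]),35)); print(v,us.min(),us.max(),a.round(1).tolist())
E
```

```text
75 [392.5 368.2 116.2] [ 89.8   1.4 -13.9] 296 335 mid 1.1
110 [390.1 356.8 117.1] [ 78.2   1.4 -14.9] 296 334 mid 1.1
150 [387.3 343.3 116.5] [ 64.4   1.4 -14.2] 297 334 mid 1.1
200 [383.4 325.2 116.1] [ 45.9   1.4 -13.8] 297 333 mid 1.0
250 [379.3 305.5 115.6] [ 25.8   1.4 -13.3] 298 332 mid 1.0
300 [374.9 285.2 117.4] [  5.    1.4 -15.1] 300 399 mid 13.5
350 [369.9 261.4 115.6] [-19.3   1.4 -13.3] 299 331 mid 1.0
380 [366.8 246.4 115.3] [-34.6   1.4 -13. ] 300 331 mid 1.0
20 447 491 [[-11.9, 132.2, 35.0], [11.4, 124.6, 35.0]]
50 453 496 [[-11.9, 116.7, 35.0], [11.3, 109.1, 35.0]]
80 459 501 [[-12.0, 100.6, 35.0], [11.1, 93.0, 35.0]]
110 465 506 [[-12.1, 83.7, 35.0], [11.0, 76.1, 35.0]]
140 471 511 [[-12.2, 66.2, 35.0], [10.9, 58.6, 35.0]]
160 475 527 [[-12.2, 54.0, 35.0], [18.0, 44.1, 35.0]]
```

carry_out(
  motion=[
    [[0.0253, 0.0232, -0.005, 0, 0, 0], [0.0253, 0.0232, 0, 0, 0, 0], [0.0253, 0.0232, 0, 0, 0, 0], [0.0253, 0.0232, 0, 0, 0, 0], [0, 0, 0, 0, 0, -1.12], [0, 0, 0, 0, 0, -1.12], [0, 0, 0, 0, 0, 0], [0, 0, 0, 0, 0, 0]],
  ],
)

```text
time_s: 11.75
tcp_pos: [483.1, 359.8, 105.8]
tool_rot: [-2.104, -2.332, 0.004]
wrist_force: [-0.5, -0.4, -2.9]
width: 12.3
```

```bash
python3 snap.py wrist8 scene8 top8
```

```text
11.9 [483.8 360.2 106.9] [[-0.103, 0.995, -0.001], [0.995, 0.103, -0.0], [-0.0, -0.001, -1.0]] [ 0.53  0.49 -0.07  1.01  0.    2.  ] 12.22198828404858 [-0.2  0.4 -3.6]
```

View pics/wrist8.png

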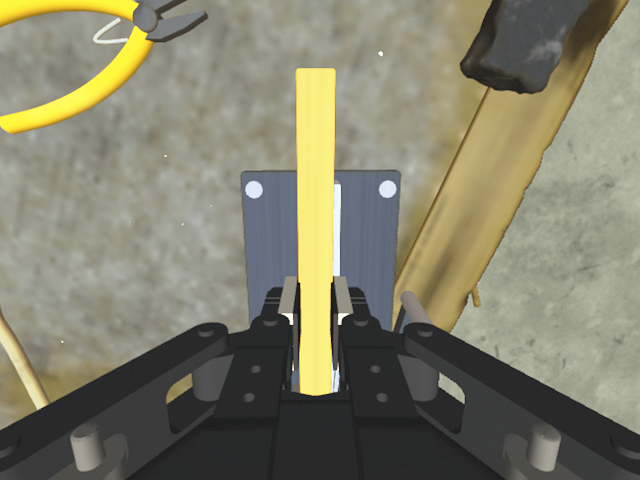

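```bash
python3 - <<'E'
from h import *
q=load("wrist8")
T=np.array([[-0.103,0.995,-0.001],[0.995,0.103,0],[0,-.001,-1]]); o=np.array([483.8,360.2,106.5])
f=lambda u,v,z:((onz(q,np.array(u,float),np.array(v,float),z)-o)@T).round(2)
print("bolts",f([254,388],[189.5,189],12).tolist())
print("base edges",f([245,400.5],[230,230],10).tolist(), f([242,400.5],[175,175],10).tolist())
print("bed right",f([341.2,339.8],[190,270],35).tolist())
print("bar",f([295.5,335.5],[75,75],120.5).tolist(),f([297.5,332.5],[250,250],120.5).tolist())
E
```

```text
bolts [[33.68, -42.84, 94.55], [33.89, 48.14, 94.46]]
base edges [[4.75, -50.94, 96.55], [4.61, 58.93, 96.44]] [[43.25, -50.85, 96.56], [43.08, 56.51, 96.45]]
bed right [[36.5, 14.7, 71.49], [-15.82, 14.73, 71.48]]
bar [[87.58, -7.76, -13.98], [87.55, 5.77, -14.0]] [[25.43, -8.03, -13.99], [25.41, 5.46, -14.0]]
```

Relative to the bed, the bar is about 3.5 mm short in tool +y, and its yaw matches. I'll correct the offset and lower.

carry_out(
  motion=[
    [[0, 0.0035, 0.01, 0, 0, 0], [0, 0, 0.02, 0, 0, 0], [0, 0, 0.02, 0, 0, 0], [0, 0, 0.01, 0, 0, 0], [0, 0, 0, 0, 0, 0], [0, 0, 0, 0, 0, 0], [0, 0, 0, 0, 0, 0], [0, 0, 0, 0, 0, 0]],
  ],
)

```text
time_s: 12.9
tcp_pos: [488.1, 361.0, 48.0]
tool_rot: [2.102, 2.334, 0.002]
wrist_force: [0.8, -0.1, -3.8]
width: 12.3
```

```bash
python3 snap.py wrist9 scene9
```

```text
13.0 [487.8 360.9  47.7] [[-0.104, 0.995, 0.001], [0.995, 0.104, 0.0], [0.0, 0.001, -1.0]] [ 0.53  0.55 -0.14  0.88  0.    2.  ] 12.09875617050294 [-0.4 -0.2 -3. ]
```

View pics/wrist9.png

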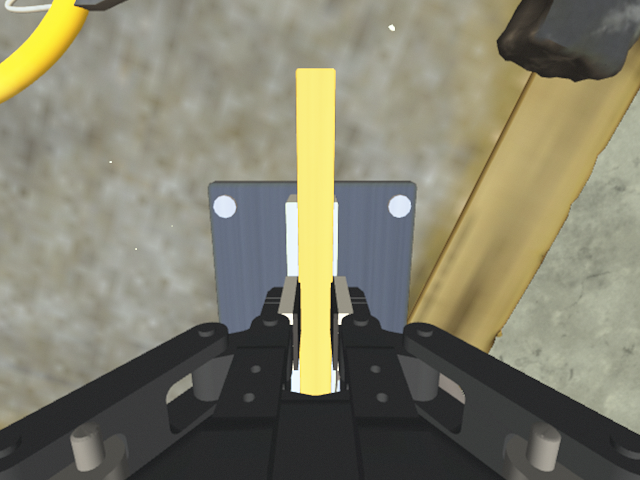

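```bash
python3 - <<'E'
from h import *
q=load("wrist9")
T=np.array([[-0.104,0.995,0.001],[0.995,0.104,0],[0,.001,-1]]); o=np.array([487.9,360.9,47.5])
f=lambda u,v,z:((onz(q,np.array(u,float),np.array(v,float),z)-o)@T).round(2)
r=cv2.cvtColor(q["img"],cv2.COLOR_RGB2HSV)
for v in(215,240,260):
    row=r[v]; w=np.where((row[270:360,2]>210)&(row[270:360,1]<60))[0]+270; y=np.where((row[270:360,0]<34)&(row[270:360,1]>90))[0]+270
    print(v,w.min(),w.max(),y.min(),y.max(),f([w.min()-.5,w.max()+.5],[v,v],35)[:,1],f([y.min()-.5,y.max()+.5],[v,v],61)[:,1])
print("bolts",f([224.5,400],[206.5,206],12).tolist())
E
```

```text
215 286 337 298 332 [-13.91   9.82] [-7.11  6.2 ]
240 287 337 298 332 [-13.72  10.01] [-7.25  6.32]
260 287 336 298 332 [-13.93   9.7 ] [-7.36  6.43]
bolts [[33.39, -47.5, 35.45], [33.57, 43.78, 35.54]]
```

carry_out(
  motion=[
    [[0, -0.0015, 0.006, 0, 0, 0], [0, 0, 0.004, 0, 0, 0], [0, 0, 0.001, 0, 0, 0], [0, 0, 0, 0, 0, 0], [0, 0, 0, 0, 0, 0], [0, 0, 0, 0, 0, 0], [0, 0, 0, 0, 0, 0], [0, 0, 0, 0, 0, 0]],
  ],
)

```text
time_s: 14.0
tcp_pos: [485.7, 360.4, 38.0]
tool_rot: [2.102, 2.335, 0.0]
wrist_force: [-4.3, -2.7, 10.7]
width: 12.1
```

```bash
python3 snap.py scene10; python3 - <<'E'
from h import *
i=load("scene10")["img"][:,:,::-1]
cv2.imwrite("pics/c10.png",cv2.resize(i[250:370,260:400],None,fx=5,fy=5,interpolation=cv2.INTER_CUBIC))
E
```

```text
14.05 [485.7 360.4  38. ] [[-0.105, 0.995, 0.0], [0.995, 0.105, 0.0], [0.0, 0.0, -1.0]] [ 0.53  0.56 -0.15  0.86  0.    2.  ] 12.15181496133857 [-4.9 -3.3  9.8]
```

View pics/c10.png

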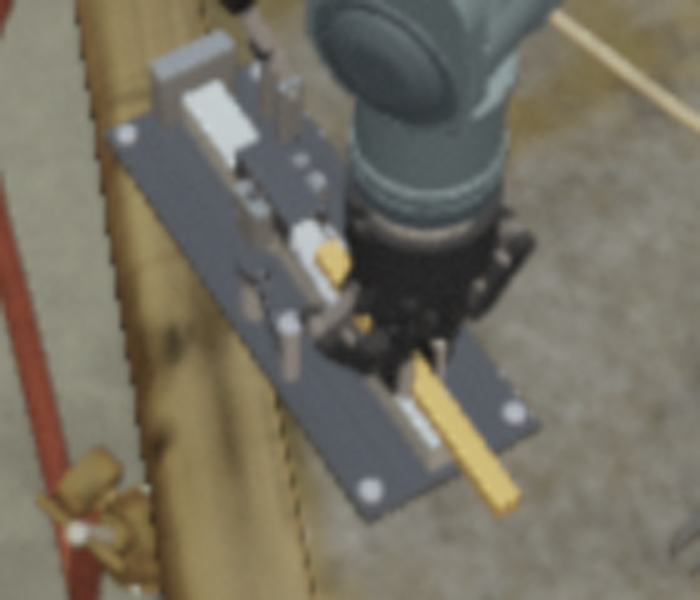

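Contact at about 13 N means the bar is on the bed, with its nose short of the mouth. Releasing now.

carry_out(
  motion=[
    [[0, 0, 0, 0, 0, 0], [0, 0, 0, 0, 0, 0], [0, 0, 0, 0, 0, 0], [0, 0, -0.01, 0, 0, 0], [0, 0, -0.02, 0, 0, 0], [0, 0, -0.03, 0, 0, 0], [0, 0, -0.03, 0, 0, 0], [0, 0, 0, 0, 0, 0]],
  ],
  gripper=170,
)

```text
time_s: 15.05
tcp_pos: [488.3, 361.9, 129.8]
tool_rot: [2.101, 2.333, 0.01]
wrist_force: [0.8, 0.1, -0.4]
width: 28.6
```

```bash
python3 snap.py scene11 wrist11; python3 - <<'E'
from h import *
i=load("scene11")["img"][:,:,::-1]
cv2.imwrite("pics/c11.png",cv2.resize(i[250:370,260:400],None,fx=5,fy=5,interpolation=cv2.INTER_CUBIC))
E
```

```text
15.15 [486.3 360.7 126.5] [[-0.104, 0.995, 0.001], [0.995, 0.104, 0.0], [0.0, 0.001, -1.0]] [ 0.53  0.48 -0.03  1.06  0.    2.  ] 28.47708045847833 [-1.1 -0.4 -0.7]
```

View pics/c11.png

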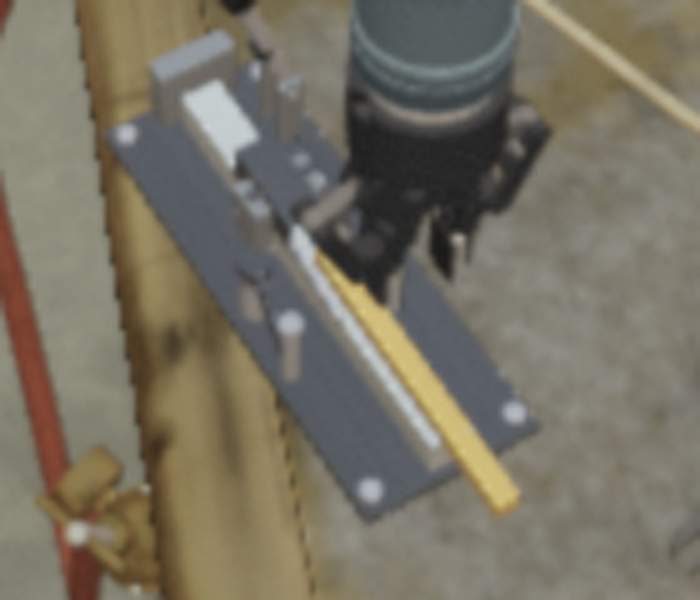

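View pics/wrist11.png

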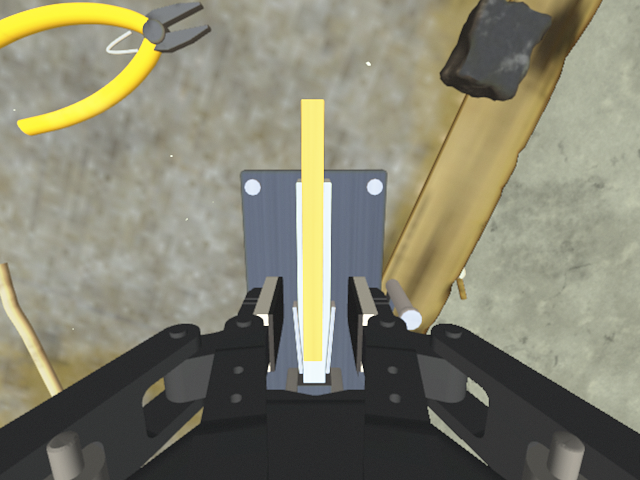

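The bar lies on the bed, with its tail at (313,99) and its nose at (313,362) between the lips, straight and nearly central. Measuring before the push.

```bash
cat > barm.py <<'E'
from h import *; import sys
from station import arm
q=load(sys.argv[1]); h=cv2.cvtColor(q["img"],cv2.COLOR_RGB2HSV)
rows=[int(a) for a in sys.argv[2].split(',')]
for v in rows:
    y=np.where((h[v,270:360,0]<34)&(h[v,270:360,0]>18)&(h[v,270:360,1]>90))[0]+270; w=np.where((h[v,285:345,2]>210)&(h[v,285:345,1]<60))[0]+285
    if len(y): print(v,"bar",w2j(onz(q,np.array([y.min()-.5,y.max()+.5]),np.array([v,v]),49)).mean(0).round(1),"bed",w2j(onz(q,np.array([w.min()-.5,w.max()+.5]),np.array([v,v]),35)).mean(0).round(1) if len(w) else "")
E
python3 barm.py wrist11 105,150,190,220,250,290,330,355; python3 - <<'E'
from h import *
q=load("wrist11"); p=onz(q,np.array([313.,313]),np.array([98.5,362]),49); print(p,w2j(p),np.linalg.norm(p[0]-p[1]))
E
```

```text
105 bar [ -0.5 185.1  49. ] bed 
150 bar [ -1.  158.9  49. ] bed 
190 bar [ -1.2 134.2  49. ] bed [ -0.6 132.2  35. ]
220 bar [ -1.4 114.6  49. ] bed [ -0.8 111.4  35. ]
250 bar [-1.2 94.1 49. ] bed [-0.5 89.6 35. ]
290 bar [-1.7 65.2 49. ] bed [-0.7 58.9 35. ]
330 bar [-1.6 34.4 49. ] bed [-0.9 26.2 35. ]
355 bar [-1.7 14.1 49. ] bed [-0.7  4.5 35. ]
[[476.34442039 451.07901164  49.        ]
 [494.72112331 271.49870982  49.        ]] [[ -0.22170336 188.71271664  49.        ]
 [ -1.39931785   8.19844785  49.        ]] 180.51810992913414
```

carry_out(
  motion=[
    [[0.039, 0, 0, 0, 0, 0], [0.039, 0, 0, 0, 0, 0], [0.04, 0, 0, 0, 0, 0], [0, 0, 0.03, 0, 0, 0], [0, 0, 0.03, 0, 0, 0], [0, 0, 0.028, 0, 0, 0], [0, 0, 0, 0, 0, 0], [0, 0, 0, 0, 0, 0]],
  ],
  gripper=255,
)

```text
time_s: 16.15
tcp_pos: [473.8, 477.8, 38.5]
tool_rot: [-2.102, -2.334, 0.0]
wrist_force: [0.2, -0.5, 0.4]
width: -0.1
```

```bash
python3 snap.py scene12; python3 - <<'E'
from h import *
from station import arm
print(w2j(arm.state()["tcp_pos"]))
i=load("scene12")["img"][:,:,::-1]
cv2.imwrite("pics/c12.png",cv2.resize(i[250:370,260:400],None,fx=5,fy=5,interpolation=cv2.INTER_CUBIC))
E
```

```text
16.2 [474.4 478.4  39.3] [[-0.104, 0.995, 0.001], [0.995, 0.104, 0.001], [0.001, 0.001, -1.0]] [0.7  0.68 0.07 0.96 0.   2.16] -0.1527088256199142 [ 0.3 -0.3  0.7]
[  0.75237707 216.04864944  39.34127758]
```

View pics/c12.png

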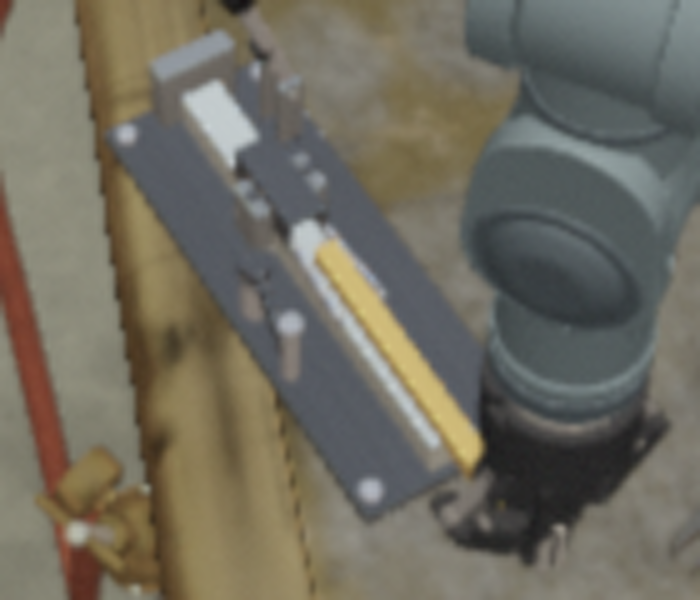

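The gripper is shut and lined up behind the tail. Pushing.

carry_out(
  motion=[
    [[-0.01, 0, 0, 0, 0, 0], [-0.01, 0, 0, 0, 0, 0], [-0.01, 0, 0, 0, 0, 0], [-0.01, 0, 0, 0, 0, 0], [-0.01, 0, 0, 0, 0, 0], [-0.01, 0, 0, 0, 0, 0], [-0.01, 0, 0, 0, 0, 0], [-0.01, 0, 0, 0, 0, 0]],
  ],
)

```text
time_s: 17.2
tcp_pos: [483.0, 399.2, 39.5]
tool_rot: [-2.101, -2.334, -0.006]
wrist_force: [-0.7, 5.9, 4.6]
width: 0.2
```

```bash
python3 snap.py scene13; python3 - <<'E'
from h import *
from station import arm
print(w2j(arm.state()["tcp_pos"]))
i=load("scene13")["img"][:,:,::-1]
cv2.imwrite("pics/c13.png",cv2.resize(i[250:370,260:400],None,fx=5,fy=5,interpolation=cv2.INTER_CUBIC))
E
```

```text
17.25 [483.  397.5  39.3] [[-0.104, 0.995, 0.002], [0.995, 0.104, 0.001], [0.001, 0.002, -1.0]] [ 0.59  0.59 -0.09  0.89  0.    2.05] 0.042379226803955124 [-0.5  3.1  3.8]
[  0.59918777 134.69222599  39.28408553]
```

View pics/c13.png

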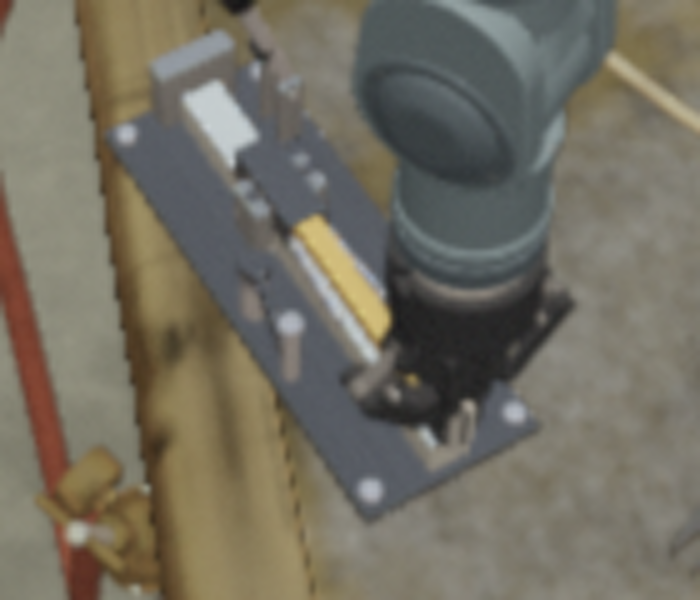

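The bar has entered the tube cleanly, with about 5 N of pushing force. Continuing.

carry_out(
  motion=[
    [[-0.008, 0, 0, 0, 0, 0], [-0.008, 0, 0, 0, 0, 0], [-0.008, 0, 0, 0, 0, 0], [-0.008, 0, 0, 0, 0, 0], [-0.008, 0, 0, 0, 0, 0], [-0.008, 0, 0, 0, 0, 0], [-0.008, 0, 0, 0, 0, 0], [-0.007, 0, 0, 0, 0, 0]],
  ],
)

```text
time_s: 18.25
tcp_pos: [489.2, 336.6, 39.2]
tool_rot: [-2.101, -2.334, -0.005]
wrist_force: [-0.0, 5.9, 5.4]
width: -0.4
```

```bash
python3 snap.py scene14; python3 - <<'E'
from h import *
from station import arm
print(w2j(arm.state()["tcp_pos"]))
i=load("scene14")["img"][:,:,::-1]
cv2.imwrite("pics/c14.png",cv2.resize(i[250:370,260:400],None,fx=5,fy=5,interpolation=cv2.INTER_CUBIC))
E
```

```text
18.3 [489.2 335.4  39. ] [[-0.104, 0.995, 0.001], [0.995, 0.104, 0.001], [0.001, 0.001, -1.0]] [ 0.49  0.54 -0.19  0.84  0.    1.96] 0.18186701865409752 [0.4 4.3 2.5]
[ 0.08298609 72.36234548 38.99212441]
```

View pics/c14.png

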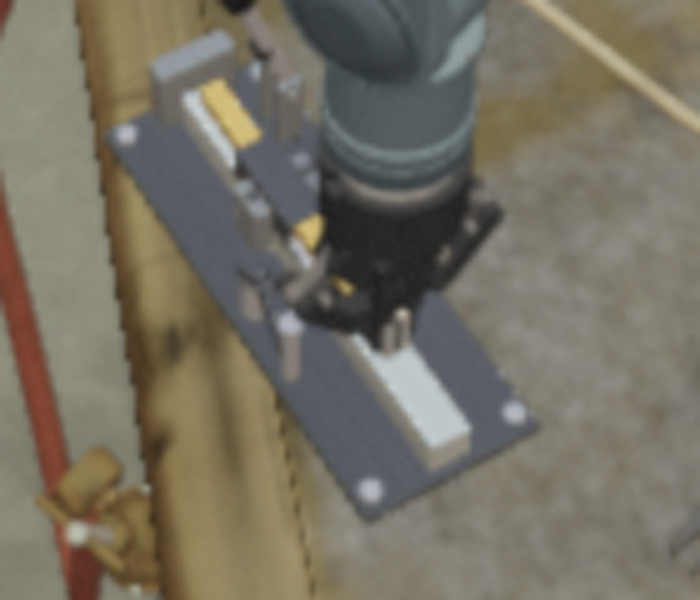

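The nose is out of the tube and about 10 mm short of the stop. I'll go on in fine steps and watch the force.

carry_out(
  motion=[
    [[-0.002, 0, 0, 0, 0, 0], [-0.002, 0, 0, 0, 0, 0], [-0.002, 0, 0, 0, 0, 0], [-0.002, 0, 0, 0, 0, 0], [-0.001, 0, 0, 0, 0, 0], [-0.001, 0, 0, 0, 0, 0], [-0.001, 0, 0, 0, 0, 0], [0, 0, 0, 0, 0, 0]],
  ],
)

```text
time_s: 19.3
tcp_pos: [490.0, 327.7, 39.0]
tool_rot: [-2.098, -2.333, -0.007]
wrist_force: [-0.5, 9.9, 2.6]
width: -0.0
```

carry_out(
  motion=[
    [[-0.001, 0, 0, 0, 0, 0], [-0.001, 0, 0, 0, 0, 0], [-0.001, 0, 0, 0, 0, 0], [0, 0, 0, 0, 0, 0], [0, 0, 0, 0, 0, 0], [0, 0, 0, 0, 0, 0], [0, 0, 0, 0, 0, 0], [0, 0, 0, 0, 0, 0]],
  ],
)

```text
time_s: 20.3
tcp_pos: [490.0, 327.6, 39.1]
tool_rot: [-2.093, -2.331, -0.013]
wrist_force: [-2.4, 17.4, 1.1]
width: 0.0
```

```bash
python3 snap.py scene15; python3 - <<'E'
from h import *
from station import arm
print(w2j(arm.state()["tcp_pos"]))
i=load("scene15")["img"][:,:,::-1]
cv2.imwrite("pics/c15.png",cv2.resize(i[250:320,270:350],None,fx=8,fy=8,interpolation=cv2.INTER_CUBIC))
E
```

```text
20.35 [490.  327.5  39.1] [[-0.107, 0.994, -0.001], [0.994, 0.107, 0.012], [0.012, 0.001, -1.0]] [ 0.48  0.53 -0.21  0.83  0.01  1.94] -0.10500753706520116 [-1.3 17.3  1.1]
[-2.93317352e-02  6.44058960e+01  3.91048422e+01]
```

View pics/c15.png

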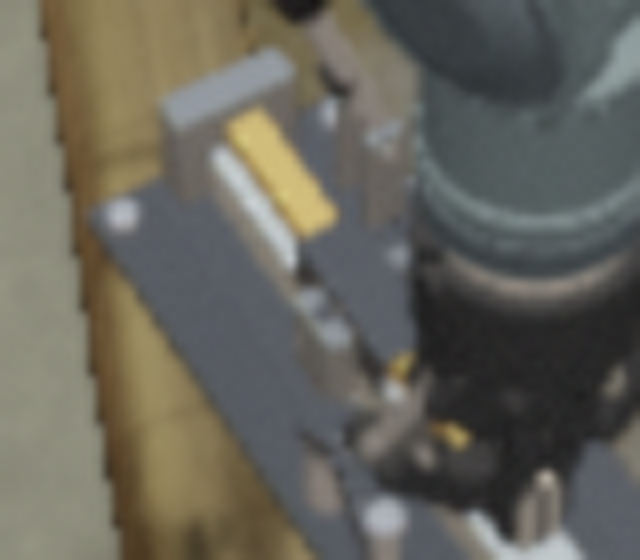

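The force went from 10 to 17 N with the TCP still, and the nose is at the stop in the picture. I'll back off, lift, and verify that it was the stop and not the pin.

carry_out(
  motion=[
    [[0.012, 0, 0, 0, 0, 0], [0.012, 0, 0, 0, 0, 0], [0, 0, -0.03, 0, 0, 0], [0, 0, -0.04, 0, 0, 0], [0, 0, -0.04, 0, 0, 0], [0, 0, -0.04, 0, 0, 0], [0, 0, 0, 0, 0, 0], [0, 0, 0, 0, 0, 0]],
  ],
)

```text
time_s: 21.35
tcp_pos: [487.1, 345.1, 187.2]
tool_rot: [-2.103, -2.334, 0.003]
wrist_force: [-0.3, -0.2, 0.6]
width: 0.3
```

```bash
python3 snap.py scene16 wrist16 top16; python3 - <<'E'
from h import *
i=load("scene16")["img"][:,:,::-1]
cv2.imwrite("pics/c16.png",cv2.resize(i[250:325,270:360],None,fx=8,fy=8,interpolation=cv2.INTER_CUBIC))
E
```

```text
21.5 [486.6 344.9 186.3] [[-0.104, 0.995, -0.003], [0.995, 0.104, -0.002], [-0.002, -0.003, -1.0]] [ 0.51  0.44  0.06  1.19 -0.    1.98] 0.23225112737820633 [-0.   0.1 -0.2]
```

View pics/c16.png

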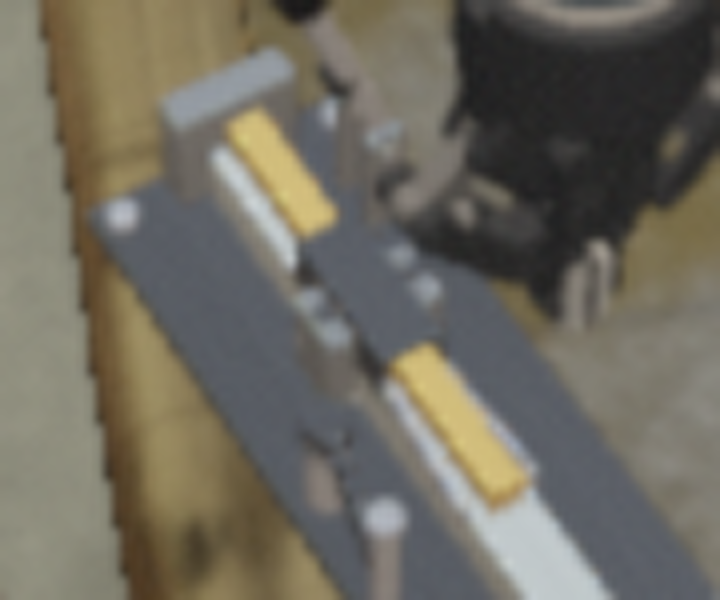

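View pics/wrist16.png

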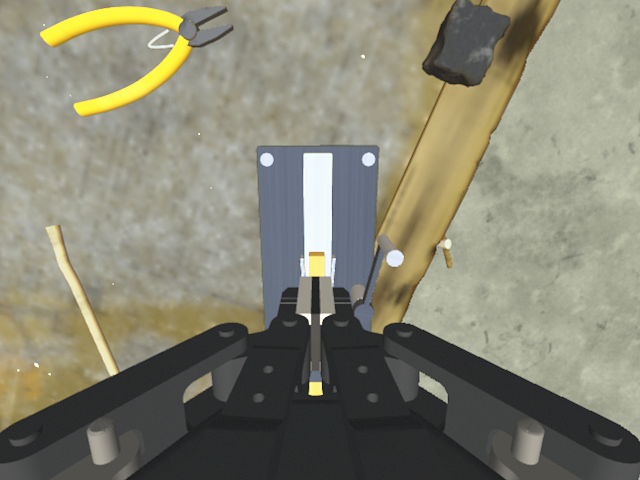

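View pics/top16.png

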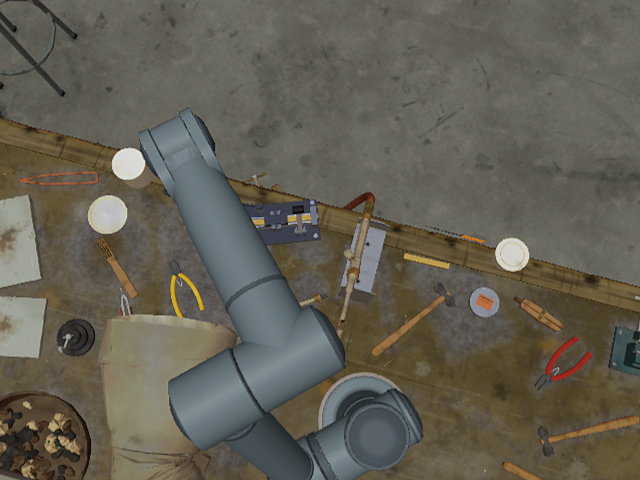

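```bash
python3 - <<'E'
from h import *
q=load("wrist16"); print(q["img"][245:282:2,316].tolist())
for v in (252,255,257): print(v,w2j(onz(q,316.,float(v),49)),w2j(onz(q,316.,float(v),35)))
print("bed end",w2j(onz(q,318.,152.8,35)),"bolts",w2j(onz(q,np.array([266.5,369]),np.array([159.5,159]),12)))
s=load("scene16")
f=lambda u,v,z:w2j(onz(s,u/8+270-.44,v/8+250-.44,z)).round(1)
print("tail",f(492,497,49),f(527,472,49),"nose",f(232,122,49),f(258,108,49),"tube",f(395,352,56),f(440,335,56),"stop face top",f(180,127,60),f(293,78,60),"bolt",f(122,215,12))
p=w2j(onz(q,395.,258.,94)); print("pin",p)
E
```

```text
[[240, 249, 253], [240, 249, 253], [241, 250, 253], [226, 232, 241], [187, 143, 62], [204, 159, 68], [254, 246, 137], [252, 242, 134], [252, 242, 134], [252, 242, 134], [252, 242, 134], [252, 242, 135], [252, 243, 136], [252, 243, 137], [252, 242, 135], [255, 238, 129], [24, 26, 31], [38, 38, 37], [36, 36, 35]]
252 [-1.7294821  56.94676389 49.        ] [-1.74761117 52.34277591 35.        ]
255 [-1.74127543 54.27636324 49.        ] [-1.75999334 49.53903862 35.        ]
257 [-1.74916925 52.48893773 49.        ] [-1.76828132 47.6623646  35.        ]
bed end [  0.2736392  138.01418849  35.        ] bolts [[-45.46668637 131.56346527  12.        ]
 [ 45.74522287 131.54502093  12.        ]]
tail [ 5.9 56.5 49. ] [-9.3 54.1 49. ] nose [   2.7 -123.8   49. ] [  -8.3 -124.5   49. ] tube [ 6.2 -5.4 56. ] [-10.5  -3.6  56. ] stop face top [  23.5 -123.7   60. ] [ -21.7 -122.3   60. ] bolt [  44.3 -132.6   12. ]
pin [54.55892626 67.00948535 94.        ]
```

The nose and the stop face both measure about -124 in the same view. The tail-to-bed-end distance is 85 mm against the 84 mm expected. So the bar is against the stop, and the pin stayed open at (54.6,67). Next is the clamp: I'll go to the robot side of the raised handle.

carry_out(
  motion=[
    [[0, -0.038, 0, 0, 0, 0], [-0.045, 0, 0, 0, 0, 0], [-0.045, 0, 0, 0, 0, 0], [-0.045, 0, 0, 0, 0, 0], [-0.046, 0, 0, 0, 0, 0], [0, 0, 0, 0, 0, 0], [0, 0, 0, 0, 0, 0], [0, 0, 0, 0, 0, 0]],
  ],
)

```text
time_s: 22.5
tcp_pos: [468.5, 162.6, 187.9]
tool_rot: [-2.1, -2.336, 0.0]
wrist_force: [0.5, 0.0, -0.8]
width: -0.1
```

```bash
python3 snap.py scene17 wrist17 top17; python3 - <<'E'
from h import *
from station import arm
print(w2j(arm.state()["tcp_pos"]))
i=load("scene17")["img"][:,:,::-1]; t=load("top17")["img"][:,:,::-1]
cv2.imwrite("pics/c17.png",np.hstack([cv2.resize(i[220:320,260:360],None,fx=4,fy=4,interpolation=cv2.INTER_CUBIC),cv2.resize(t[160:260,240:340],None,fx=4,fy=4)]))
E
```

```text
22.65 [468.6 162.5 188.2] [[-0.106, 0.994, -0.0], [0.994, 0.106, 0.0], [0.0, -0.0, -1.0]] [ 0.21  0.24 -0.23  1.11  0.    1.67] -0.16139459704082465 [-0.2  0.4 -0.8]
[-39.1749962  -97.33341421 188.16265474]
```

View pics/c17.png

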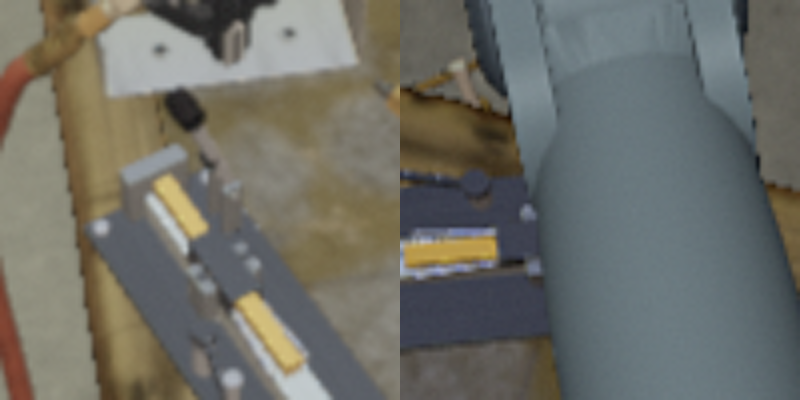

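View pics/wrist17.png

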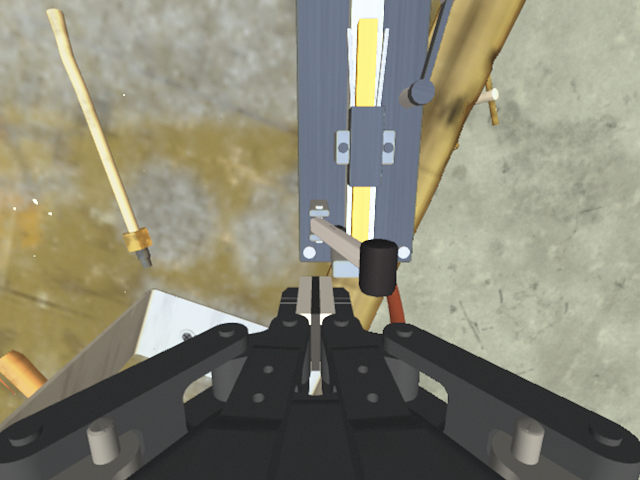

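The wrist view shows the handle at (379,268) to the right of the shut fingers, with the fingers on its robot side. The bar runs through under the raised clamp.

```bash
python3 - <<'E'
from h import *
q=load("wrist17")
T=np.array([[-.106,.994,0],[.994,.106,0],[0,0,-1]]); o=np.array([468.6,162.6,188])
for z in (154,164): print(z,((onz(q,np.array([361,379.,397]),np.array([268,268,268.]),z)-o)@T).round(1).tolist(), w2j(onz(q,379.,268.,z)).round(1))
u,v=np.meshgrid(np.arange(365,395,6),np.arange(245,292,8)); P=depth(q,u.ravel(),v.ravel()); print(w2j(P).round(0)[::3].tolist())
print("tips", ((depth(q,np.array([300,332]),np.array([282,282]))-o)@T).round(1).tolist())
E
```

```text
154 [[-0.0, 24.1, 34.0], [-0.0, 33.8, 34.0], [-0.1, 43.5, 34.0]] [ -5.4 -97.3 154. ]
164 [[3.7, 22.7, 24.0], [3.7, 31.8, 24.0], [3.7, 41.0, 24.0]] [ -7.3 -93.6 164. ]
[[-14.0, -83.0, 158.0], [-5.0, -82.0, 160.0], [-12.0, -86.0, 164.0], [-2.0, -86.0, 163.0], [-8.0, -90.0, 163.0], [-14.0, -95.0, 161.0], [-5.0, -94.0, 165.0], [-11.0, -99.0, 162.0], [-2.0, -98.0, 164.0], [-8.0, -103.0, 165.0]]
tips [[10.5, -6.9, -9.9], [-73.6, 16.5, 188.6]]
```

carry_out(
  motion=[
    [[0, 0, 0.02, 0, 0, 0], [0, 0, 0.02, 0, 0, 0], [0, 0.0125, 0, 0, 0, 0], [0, 0.0085, 0.002, 0, 0, 0], [0, 0.008, 0.003, 0, 0, 0], [0, 0.008, 0.003, 0, 0, 0], [0, 0.009, 0.004, 0, 0, 0], [0, 0.0085, 0.0055, 0, 0, 0]],
  ],
)

```text
time_s: 23.65
tcp_pos: [523.7, 167.4, 130.6]
tool_rot: [2.102, 2.334, 0.0]
wrist_force: [-1.3, 0.5, 0.6]
width: -0.2
```

```bash
python3 snap.py scene18 wrist18; python3 - <<'E'
from h import *
from station import arm
print(w2j(arm.state()["tcp_pos"]))
i=load("scene18")["img"][:,:,::-1]; t=load("wrist18")["img"][:,:,::-1]
cv2.imwrite("pics/c18.png",np.hstack([cv2.resize(i[220:320,240:340],None,fx=4,fy=4,interpolation=cv2.INTER_CUBIC),t[80:480,200:600]]))
E
```

```text
23.75 [523.8 167.2 130. ] [[-0.104, 0.995, -0.0], [0.995, 0.104, -0.0], [-0.0, -0.0, -1.0]] [ 0.19  0.38 -0.19  1.01 -0.    1.66] 0.15045614195244636 [-1.2 -0.4  1. ]
[ 16.184888   -98.58325411 130.03999909]
```

View pics/c18.png

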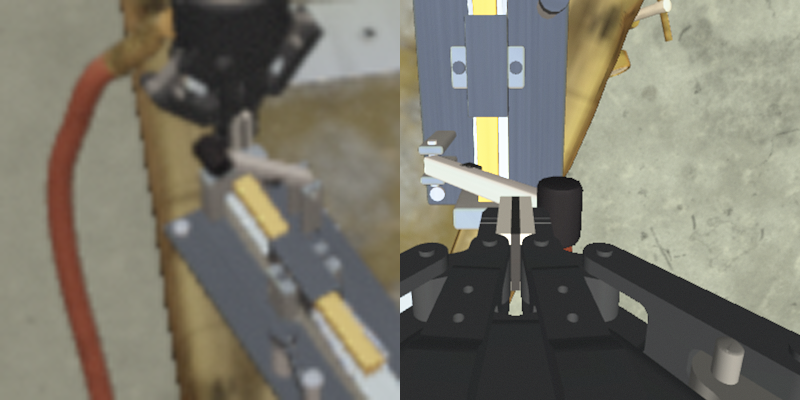

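The clamp is coming down, with the fingers behind and above the handle. Continuing along the arc.

carry_out(
  motion=[
    [[0, 0.007, 0.0055, 0, 0, 0], [0, 0.007, 0.0055, 0, 0, 0], [0, 0.008, 0.007, 0, 0, 0], [0, 0.008, 0.007, 0, 0, 0], [0, 0.0045, 0.0095, 0, 0, 0], [0, 0.0045, 0.0095, 0, 0, 0], [0, 0.0025, 0.006, 0, 0, 0], [0, 0.0025, 0.005, 0, 0, 0]],
  ],
)

```text
time_s: 24.75
tcp_pos: [566.7, 171.9, 75.3]
tool_rot: [-2.102, -2.334, 0.0]
wrist_force: [-0.9, -0.5, -0.1]
width: -0.1
```

```bash
python3 snap.py scene19 wrist19; python3 - <<'E'
from h import *
from station import arm
print(w2j(arm.state()["tcp_pos"]))
i=load("scene19")["img"][:,:,::-1]; t=load("wrist19")["img"][:,:,::-1]
cv2.imwrite("pics/c19.png",np.hstack([cv2.resize(i[220:320,240:340],None,fx=4,fy=4,interpolation=cv2.INTER_CUBIC),t[80:480,200:600]]))
E
```

```text
24.85 [566.7 171.9  75.2] [[-0.104, 0.995, -0.001], [0.995, 0.104, -0.0], [0.0, -0.001, -1.0]] [ 0.19  0.5  -0.15  0.93  0.    1.65] 0.11146717418981905 [-0.9 -1.   1.1]
[ 59.32909087 -98.58863204  75.24275117]
```

View pics/c19.png

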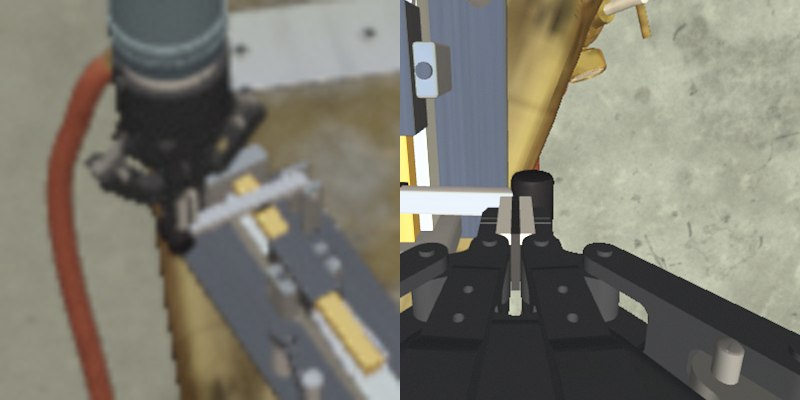

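carry_out(
  motion=[
    [[0, 0.001, 0.002, 0, 0, 0], [0, 0.001, 0.002, 0, 0, 0], [0, 0.001, 0.002, 0, 0, 0], [0, 0.001, 0.001, 0, 0, 0], [0, 0, 0.001, 0, 0, 0], [0, 0, 0.001, 0, 0, 0], [0, 0, 0, 0, 0, 0], [0, 0, 0, 0, 0, 0]],
  ],
)

```text
time_s: 25.85
tcp_pos: [571.1, 172.4, 67.5]
tool_rot: [2.102, 2.334, 0.001]
wrist_force: [-1.3, -0.0, 5.4]
width: -0.1
```

carry_out(
  motion=[
    [[0, 0, 0.001, 0, 0, 0], [0, 0, 0.001, 0, 0, 0], [0, 0, 0.001, 0, 0, 0], [0, 0, 0, 0, 0, 0], [0, 0, 0, 0, 0, 0], [0, 0, 0, 0, 0, 0], [0, 0, 0, 0, 0, 0], [0, 0, 0, 0, 0, 0]],
  ],
)

```text
time_s: 26.85
tcp_pos: [571.4, 172.4, 66.5]
tool_rot: [2.101, 2.333, 0.003]
wrist_force: [-5.7, -2.0, 16.9]
width: -0.3
```

```bash
python3 snap.py scene20 wrist20; python3 - <<'E'
from h import *
from station import arm
print(w2j(arm.state()["tcp_pos"]))
i=load("scene20")["img"][:,:,::-1]; t=load("wrist20")["img"][:,:,::-1]
cv2.imwrite("pics/c20.png",np.hstack([cv2.resize(i[220:320,240:340],None,fx=4,fy=4,interpolation=cv2.INTER_CUBIC),t[80:480,200:600]]))
E
```

```text
26.95 [571.4 172.4  66.5] [[-0.104, 0.995, 0.003], [0.995, 0.104, 0.0], [0.0, 0.003, -1.0]] [ 0.19  0.51 -0.15  0.91 -0.    1.65] 0.5433865209556192 [-5.8 -1.9 18. ]
[ 64.08357566 -98.58383032  66.54389051]
```

View pics/c20.png

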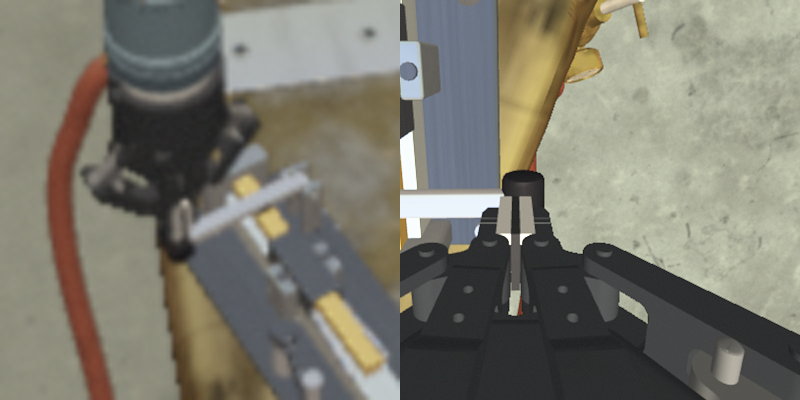

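The force climbed from 5 to 18 N over 1 mm, with the TCP at 66.5 mm. The handle top should be at about 65 mm when level, so the foot is on the bar. Lifting straight off to check.

carry_out(
  motion=[
    [[0, 0, -0.01, 0, 0, 0], [0, 0, -0.03, 0, 0, 0], [0, 0, -0.04, 0, 0, 0], [0, 0, -0.04, 0, 0, 0], [0.04, 0, -0.03, 0, 0, 0], [0.04, 0, 0, 0, 0, 0], [0.04, 0, 0, 0, 0, 0], [0, 0, 0, 0, 0, 0]],
  ],
)

```text
time_s: 27.95
tcp_pos: [557.5, 294.3, 213.3]
tool_rot: [-2.097, -2.338, -0.0]
wrist_force: [-0.5, -0.9, 0.3]
width: -0.2
```

```bash
python3 snap.py scene21 wrist21 top21; python3 - <<'E'
from h import *
i=load("scene21")["img"][:,:,::-1]; t=load("top21")["img"][:,:,::-1]
cv2.imwrite("pics/c21.png",np.hstack([cv2.resize(i[240:340,270:370],None,fx=4,fy=4,interpolation=cv2.INTER_CUBIC),cv2.resize(t[170:270,240:340],None,fx=4,fy=4,interpolation=cv2.INTER_CUBIC)]))
E
```

```text
28.1 [558.1 291.1 213.4] [[-0.104, 0.995, -0.001], [0.995, 0.104, -0.001], [-0.001, -0.001, -1.0]] [ 0.38  0.5   0.22  1.29 -0.    1.85] 0.20047734419164884 [-0.   0.2 -0.3]
```

View pics/c21.png

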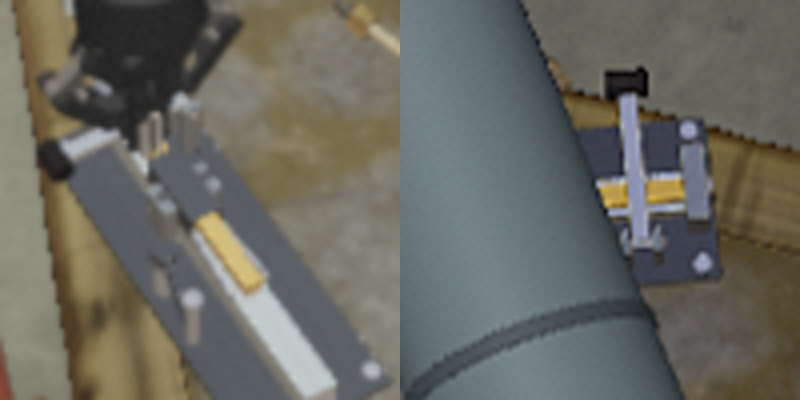

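View pics/wrist21.png

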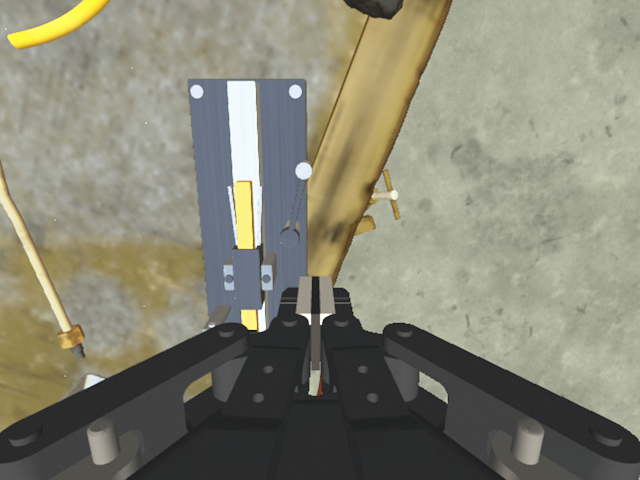

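View pics/top21.png

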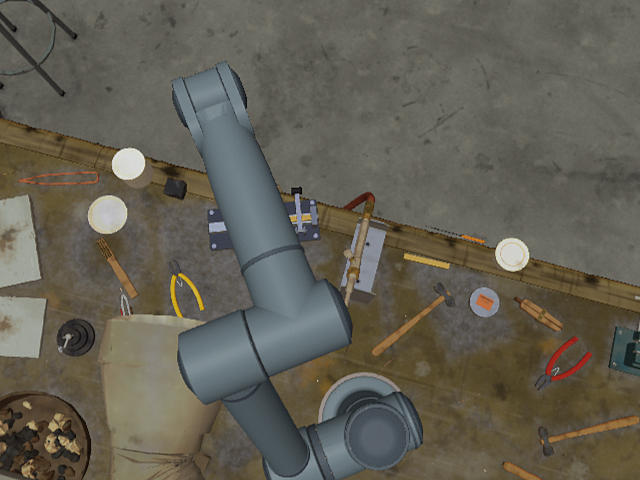

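```bash
python3 - <<'E'
from h import *
t=load("top21"); f=lambda x,y:(int(round(240+x/4)),int(round(170+y/4)))
for n,(x,y) in dict(handle=(627,84),arm1=(628,115),arm2=(632,150),arm3=(637,190),arm4=(640,230),bar=(662,192),stop=(695,190)).items():
    u,v=f(x-400,y); P=depth(t,np.array(u),np.array(v)); print(n,(u,v),w2j(P).round(1))
q=load("wrist21"); pin=w2j(onz(q,304.,171.,94)); print("pin",pin,"theta",np.arctan2(pin[1]-2,40-pin[0]))
print("tail",w2j(onz(q,244.,182.5,49)),"bed end",w2j(onz(q,241.,81.,35)))
print("bar right",w2j(depth(t,np.array(426),np.array(261))).round(0), onz(t,426.2,260.6,7))
hsv=cv2.cvtColor(t["img"],cv2.COLOR_RGB2HSV); m=cv2.inRange(hsv,(18,110,130),(32,255,255))[240:280,390:460]
c=max(cv2.findContours(m,0,1)[0],key=cv2.contourArea); r=cv2.minAreaRect(c); print("short bar",r[0][0]+390,r[0][1]+240,r)
E
```

```text
handle (297, 191) [ 63.2 -98.2  66.7]
arm1 (297, 199) [ 43.2 -96.1  62.8]
arm2 (298, 208) [ 20.1 -96.3  60.2]
arm3 (299, 218) [ -7.2 -96.3  64.3]
arm4 (300, 228) [-31.4 -96.2  55.6]
bar (306, 218) [  -4.5 -114.    44.5]
stop (314, 218) [ -10.1 -134.3   59.7]
pin [54.84397516 66.66437648 94.        ] theta 1.7964412120088884
tail [ 0.7216816  52.96347043 49.        ] bed end [  0.19521051 137.33607596  35.        ]
bar right [-143. -414.    8.] [ 401.00938811 -163.97719322    7.        ]
short bar 426.2377014160156 260.61475563049316 ((36.237701416015625, 20.614755630493164), (46.323204040527344, 6.012282371520996), 13.240520477294922)
```

All checks agree:
- The clamp arm is level.
- The tail-to-bed-end distance is 84.4 mm (84 mm expected).
- The shutter is at about 1.80 rad.
- The short bar hasn't moved.

Handing in.

```bash
python3 -c "
from station import arm
print(arm.close_job()); print(arm.state()['time_s'])"
```

```text
the job is handed in; nothing more can be done
None
the job is handed in; nothing more can be done
```

The long bar is set up in the jig and the job is handed in, at about 28 s of the 72 s allowed. I swung the shutter to its stop and laid the bar on the bed with its nose at about jig y = +8 mm. After letting go, I pushed it through the tube with the shut fingers until it met the end stop, then pressed the clamp arm down and lifted clear.

My last checks:
- **Shutter:** measured at about 1.80 rad. It met its end stop at about 15 N.
- **Bar against the stop:** the tail is 84.4 mm from the bed's end (84 expected), and in the scene view the nose coincided with the stop face. The push force rose to 17 N with no further movement.
- **Clamp:** the arm is level at about z = 60–64 mm. The fingers stopped at 66.5 mm under about 18 N. I did not see the foot itself, so that it lies on the bar rests on these readings.
- **Other loose things:** the short bar is where it started; I saw no change in the charcoal block or tin, but did not measure them or check the file.
- **Forces:** the highest wrist force reading I saw was about 19 N.

**Disagreement:** jig y positions taken from raised features read about 4–7 mm too high in the cameras. I therefore judged the seating by distances within one view, not by absolute positions.

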